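# Work a folded bracket out through the die guard and lay it in the drilling jig

## Task

Get the freshly folded L-bracket out of the folding die: its foot is caught under the fixed guard, so tip the bracket as you lift and work the foot out through the guard's window without forcing it. Then lay it in the drilling jig with its long leg flat on the floor of the channel and its foot standing straight up; you can rest it in the vee block to change your hold. Set it down rather than drop it, let go, and do not knock over or shove aside the disc cutter, the jar, the hammer or the dish.

Things in the scene. Friction and masses are not known exactly. Their poses are not given: they have to be found in the camera images.
- folding_die: Folding die, fixed: grey base 104 (x) x 172 (y) x 14 mm, its middle at y = +30 mm; on it a steel bed, top at z = 26 mm, where the bracket's foot rests; a heel block, y = -27.5 to -5.5 mm, top z = 40 mm; side gauges 37 mm apart, tops z = 38 mm. Open sides; four corner pillars carry the guard. Origin: underside of the base, right below the bracket's heel; z up, y the way the bracket's foot points.
- guard_window (a point): Centre of the one window in the die's fixed guard plate, in mid-thickness: die x = 0, y = +5, z = 102 mm, axes as the die's. Window 40 mm (x) by 30 mm (y), off-centre in a bare metal plate 92 (x) x 152 (y) x 4 mm whose underside is at z = 100 and top at z = 104 mm (corner nuts to 113 mm). The space below it is empty but for the bracket and the bed, heel block and gauges.
- bracket: L-bracket of bare steel strip 30 mm wide, 6 mm thick, 0.19 to 0.33 kg. Origin: heel (outer corner of the bend, radius 9 mm), mid-width. z: up the long leg, 130 mm outside, outer face y = 0, inner y = 6. y: along the foot, 80 mm outside, outer face z = 0, inner z = 6. x: across. Starts standing in the die, leg up through the window (about 52 mm of it above the guard), foot under the guard.
- bracket_leg (a point): Middle of the outer face of the bracket's long leg: bracket x = 0, y = 0, z = 65 mm; axes as the bracket's. The leg has 9 mm holes at z = 44.5 and 84.5 mm; its last 40 mm are plain.
- vee_block: Dark steel vee block, fixed, 60 (x) x 64 (y) x 54 mm high; a 90 degree vee runs along x, 58 mm wide at the top, faces sloping 45 degrees up toward +y and -y (41 mm of slope each). A bracket laid in it heel down rests steadily, outer faces on both slopes, leg and foot at 45 degrees; the last 39 mm of the foot stand clear of the block. Origin: middle of the underside, z up.
- vee_bottom (a point): Line where the vee's two faces would meet (there is a narrow relief slot there), at the middle of the vee block: 25 mm above its underside; axes as the vee block's.
- jig: Drilling jig, fixed: bare metal base 86 (x) x 176 (y) x 12 mm with an open-topped channel along y for the bracket's long leg: 36 mm wide (x), 138 mm long (y), floor at z = 12 mm, closed on all four sides by dark walls 10 mm high (top z = 22 mm, screw heads to 26 mm), their inner top edges bevelled 5 mm as a lead-in; two drill holes in the floor. Origin: middle of the underside, z up.
- jig_seat (a point): Centre of the channel's floor in the drilling jig, 12 mm above its underside; axes as the jig's.
- disc_cutter: Bystander: round steel disc cutter with a slanting clamp lever, 100 x 124 mm, 109 mm high, loose. Origin: middle of the underside.
- flux_jar: Bystander: white screw-top jar, 38 mm across, 61 mm high, loose. Origin: middle of the underside.
- chasing_hammer: Bystander: small hammer lying along its y axis, 53 x 214 x 27 mm, loose. Origin: middle of the underside.
- findings_dish: Bystander: small round dish, 68 mm across, 19 mm high, loose. Origin: middle of the underside.
Mind the look-alikes: they are no part of the job. Leave any purple look-alike of the bracket alone.

How it is judged:
At the end, for the whole second after the job is handed in: The bracket lies released and at rest in the jig's channel: the middle of the leg's outer face within 6 mm (across) and 7 mm (along) of the centre of the channel floor and within 3 mm of it in height, leg along the channel (either way round) within 0.1 rad, foot pointing straight up within 0.08 rad (x of bracket_leg in the frame of jig_seat between -0.006 and 0.006 m and y of bracket_leg in the frame of jig_seat between -0.007 and 0.007 m and z of bracket_leg in the frame of jig_seat between -0.003 and 0.003 m and angle between bracket's own y axis and vertical below 0.08 rad and angle between the z axis of bracket and the y axis of jig, either way round below 0.1 rad and linear speed of bracket below 0.02 m/s and angular speed of bracket below 0.1 rad/s and contact force between the fingers and bracket below 0.05 N); the robot touches nothing.
It fails at once if a bystander (disc cutter, jar, hammer or dish) is pushed aside by more than 30 mm (distance of any of disc_cutter, flux_jar, chasing_hammer, findings_dish from where it was at the start of the episode above 0.03 m).
It fails at once if the disc cutter, jar or dish is tipped over (more than 0.5 rad) (angle between any of disc_cutter, flux_jar, findings_dish's own z axis and vertical above 0.5 rad).
It fails at once if the bracket is dropped: it falls freely from more than about 30 mm (over 0.8 m/s with no finger on it) (linear speed of bracket above 0.8 m/s and contact force between the fingers and bracket below 0.05 N).
It fails at once if the bracket is forced against the die or its guard with more than 60 N (contact force between bracket and folding_die above 60 N).
It also fails if it takes over 58 s, if anything falls off the work surface, if the arm or the gripper's body presses on something with over 40 N, if the wrist force passes 120 N, or if a joint passes its speed limit or range.

## Robot

A 6-joint arm with a two-finger parallel gripper is mounted at the origin on a cart in front of the work surface, level with it; the furniture and walls round the work are solid. World frame = base frame: x ahead of the robot, y to its left, z up, the work surface at z = 0. Lengths are in m, angles in rad, forces in N, time in s.
With the tool pointing down it reaches from about 0.325 to 0.75 m from the base axis. Payload 7.6 kg.
Tool frame: the origin (TCP) lies between the finger pads; the fingertips stand 19 mm ahead of it and the grasp point (between the pads) is the TCP; z points along the fingers, y is the line along which they close (so a half turn about z gives the same grasp; the last joint's range is limited). The gripper opens to 85 mm and grips with 20 to 120 N. Pads are 22 mm wide; open, the fingers measure 114 mm over their backs; the gripper's body (76 mm by 85 mm) begins 54 mm behind the grasp point. The pads swing forward as they close: fully open they stand 13 mm farther back than shut.
Start: joints at [-1.313, 0.052, 1.401, -0, 1.689, -0.07], TCP at [0.169, -0.497, 0.25] pointing down, gripper open.
Joint ranges: [-2.9, 2.9], [-0.91, 2.17], [0.12, 2.37], [-1.06, 4.2], [0.26, 2.73], [-2.93, 2.93]. Speed limits (rad/s): [2.57, 2.57, 3.01, 3.14, 3.14, 3.14].

## Interface

Orientations are given as a unit quaternion [x, y, z, w].
In Python, from plant import monitor, capture, camera_model, workorder gives the robot as it stands.
- The arm moves only by the tool play_rows, never from a script. Its argument "moves" is a list of rows, each an object with "jaw": the closure, from -1 (fully open) to 1 (shut); "dp": the shift along the tool's x, y, z in mm, a list of three; "angular": the turn, a rotation vector about the tool's x, y, z in degrees, a list of three. A call has 1 to 8 rows; each row shifts and turns the commanded pose from where the row before left it, along the tool's axes as they then stand; what a row does not reach is not made up. A row lasts 1/12 s, in which the tool goes at most 41.7 mm and 7.16 degrees, less where a joint would pass 70% of its speed; a pose out of reach is approached as far as the arm can. A call is refused whole if a number of a shift passes 41.7 or a number of a turn 7.16, either way. A call with a gripper value outside its range is refused whole. The fingers move at their own pace and stop on an object; "grip_force" is the grip in N (left out, the last holds). Time passes only in rows, so rows that do not move let the fingers close. It gives the time, the measured TCP pose, the force, the opening and the grip force at its end, in the units of the state.
- monitor.read_state(): the state, without advancing time (a new reading comes with each control period).
- capture(name): name is "scene" or "top" or "wrist"; returns the picture (400x640x3 uint8, red, green, blue); there is no depth.
- camera_model(name): a dict with "fx", "fy", "cx", "cy" (pixels), "k1" (the pictures are not rectified: a ray, as slopes to the right and down, at radius r is drawn at 1 + k1 r^2 times it, then the intrinsics apply), "eye" and "attitude" of the camera in the world; the wrist camera has in their place "T_tool_cam" (4x4, takes a point from camera to tool coordinates, whose origin is the TCP and whose axes are the flange's). Camera axes: x right, y up, looking along -z (the intrinsics and any distortion apply to the point x, -y, -z); pixel columns grow to the right and rows downward; lengths in m; the calibration is good to about 2 mm. A picture is of the moment at which its call begins: read the wrist's pose just before it. camera_model takes no time and is no camera call.
- workorder.job_done(): hands the job in; it is judged then, once.
The state is a dict: "clock": time; "q": joint angles; "qd": joint speeds; "joint_torque": joint torques, N m; "position": TCP position; "tcp_rot": TCP orientation; "wrist_force": force on the tool from outside, world axes, zero at the start; "wrist_torque": the same for the moment, N m; "width": opening from 0.0 (shut) to 1.0 (fully open); "gripper_force": force on a finger pad.
Only numpy, scipy, OpenCV 4.12 (cv2) and the standard library are available. Lean on these libraries where they do the work, as an engineer would, in place of code of your own. Each camera call takes 0.05 s, during which the arm holds its last target. There are 200 camera calls.

## Working session

There is one attempt and no reset: what is moved stays moved. The work goes in short steps, Python scripts to look and compute and a tool call to move; the robot and the scene stay as the last step left them, time stands still between calls to the robot, and variables do not carry over. Pictures are saved under pics/ and viewed, at most 10 in all, crops included, and the job is handed in when it is done.

Besides the shell and the picture viewer there is one more tool, called after "Emit:" in YAML: its name, and indented under it one key for each argument. play_rows: Moves the arm, as the interface text tells. Its arguments: {"type":"object","properties":{"moves":{"type":"array","items":{"type":"object","properties":{"jaw":{"type":"number"},"dp":{"type":"array","items":{"type":"number"}},"angular":{"type":"array","items":{"type":"number"}}}}},"grip_force":{"type":"number"}},"required":["moves"]}

```bash
mkdir -p pics; ls
python3 - <<'E'
from plant import monitor,capture,camera_model
import cv2
for n in("scene","top"):
    cv2.imwrite(f"pics/{n}0.png",capture(n)[:,:,::-1]); print(camera_model(n))
print(camera_model("wrist")); print(monitor.read_state())
E
```

```text
pics
{'fx': 416.47919617914016, 'fy': 416.47919617914016, 'cx': 315.26263825885115, 'cy': 207.1452472463838, 'k1': 0.013881381597159308, 'eye': array([0.0160481 , 0.94856216, 0.60509221]), 'attitude': array([-0.14806849,  0.50221466,  0.8163284 , -0.24385261])}
{'fx': 405.4968998575385, 'fy': 405.4968998575385, 'cx': 322.65907743467307, 'cy': 202.13595048473826, 'k1': 0.02376837460265059, 'eye': array([0.39566906, 0.13225633, 1.33467802]), 'attitude': array([ 0.03819396, -0.04711729, -0.70094334,  0.71063325])}
{'fx': 281.6371261344988, 'fy': 281.6371261344988, 'cx': 319.6152230719173, 'cy': 197.05192478740764, 'k1': -0.010451641276677926, 'T_tool_cam': array([[ 2.23257388e-04,  9.58709891e-01,  2.84385820e-01,
         7.26370253e-02],
       [ 9.99999921e-01, -3.07649524e-04,  2.52084551e-04,
         6.98310513e-04],
       [ 3.29167114e-04,  2.84385741e-01, -9.58709884e-01,
        -1.23903969e-01],
       [ 0.00000000e+00,  0.00000000e+00,  0.00000000e+00,
         1.00000000e+00]])}
{'clock': 0.1, 'q': array([-1.31329732e+00,  5.27673118e-02,  1.40159714e+00,  2.11900945e-05,
        1.68861916e+00, -7.03168242e-02]), 'qd': array([ 4.61200714e-05, -1.73793579e-03, -2.84677510e-03, -3.67546662e-04,
        1.42627829e-03,  1.11682463e-03]), 'joint_torque': array([ 7.82119969e-04, -3.82583356e+01, -3.60984492e+01, -1.20305958e-04,
        4.79690687e-03,  9.56815342e-06]), 'position': array([ 0.16899501, -0.4968049 ,  0.24957317]), 'tcp_rot': array([ 9.86596704e-01,  1.63176163e-01, -5.45195244e-05, -6.93421541e-04]), 'wrist_force': array([-0.22995217,  0.31852024,  0.10679028]), 'wrist_torque': array([ 0.03024723,  0.01130375, -0.0040548 ]), 'gripper_force': 0.0, 'width': 1.0007439085327419}
```

View pics/scene0.png

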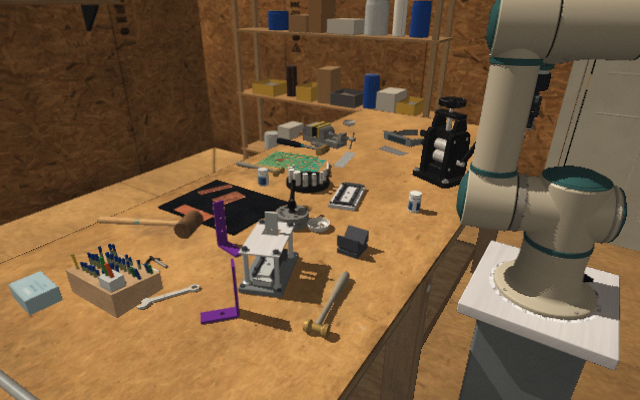

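View pics/top0.png

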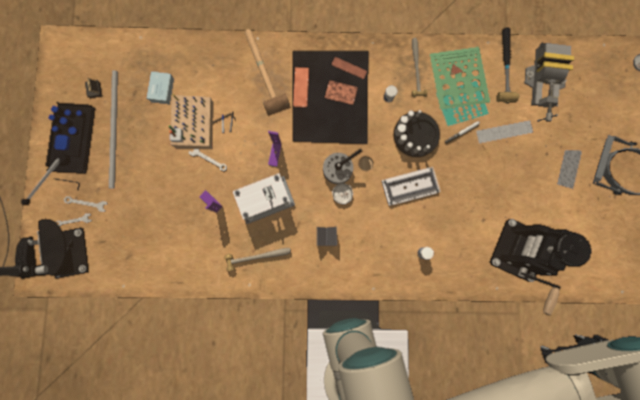

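The scene shows the die at about (270,255), vee (352,240), jig (348,196), with purple decoys near (228,230) and (222,310). In the top view the guard is at about (264,197), vee (327,240), jig (411,187), jar (426,254), hammer (258,260) and dish (343,197).

Run:
```python
import cv2
a=cv2.imread("pics/top0.png")[140:280,220:450]; cv2.imwrite("pics/topc.png",cv2.resize(a,None,fx=3.45,fy=3.45,interpolation=cv2.INTER_CUBIC))
a=cv2.imread("pics/scene0.png")[175:300,220:380]; cv2.imwrite("pics/scenec.png",cv2.resize(a,None,fx=4.8,fy=4.8,interpolation=cv2.INTER_CUBIC))
```

```text
(no output)
```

View pics/topc.png

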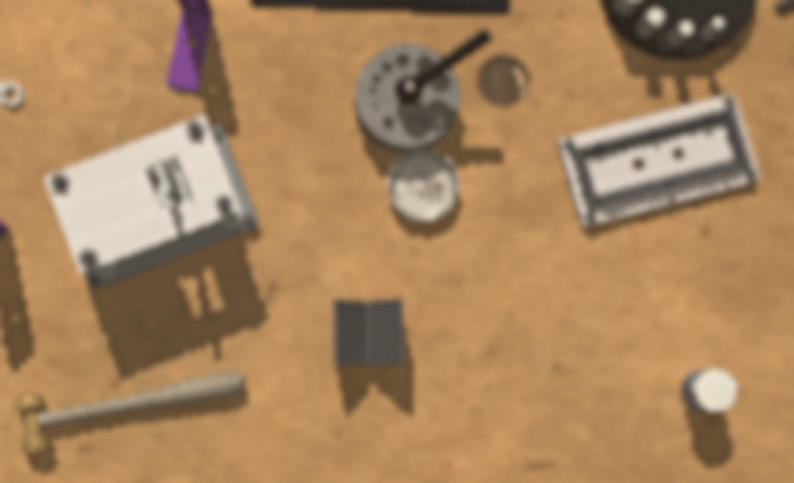

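View pics/scenec.png

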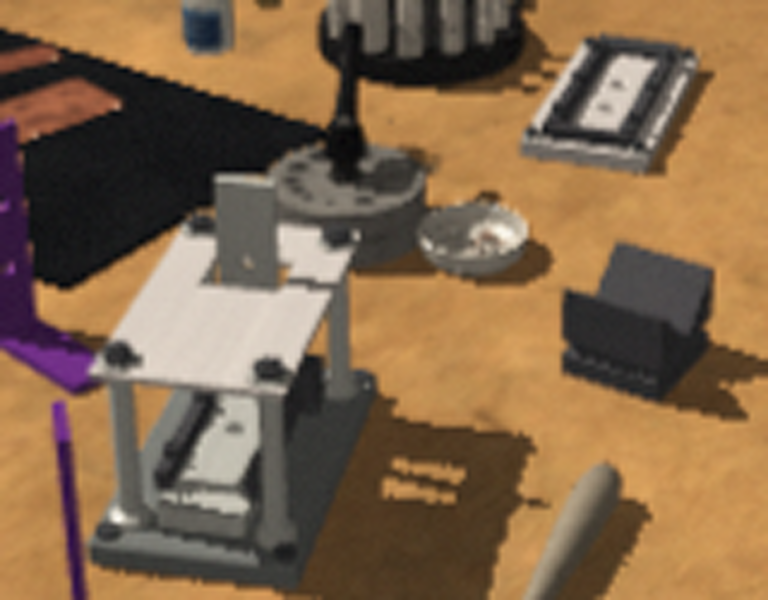

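The crops show nuts on the guard plate at crop px (60,184), (196,130), (224,205) and (88,259). The leg stands up at its right end, so the foot points image-left. The vee is at (334–403, 300–363), and the jig base corners are (560,137), (735,95), (760,185) and (588,230).

```bash
cat > h.py <<'E'
import numpy as np, cv2
from scipy.spatial.transform import Rotation as R
from plant import monitor,capture,camera_model
def cam(n,st=None):
    m=camera_model(n)
    if n=="wrist":
        st=st or monitor.read_state(); T=m["T_tool_cam"]; Rt=R.from_quat(st["tcp_rot"]).as_matrix()
        return m,Rt@T[:3,3]+st["position"],Rt@T[:3,:3]
    return m,np.array(m["eye"]),R.from_quat(m["attitude"]).as_matrix()
def ray(c,u,v):
    m,e,A=c; p=np.array([(u-m["cx"])/m["fx"],(v-m["cy"])/m["fy"]]); s=p.copy()
    for _ in range(10): s=p/(1+m["k1"]*(s@s))
    return A@np.array([s[0],-s[1],-1.])
def onz(c,u,v,z):
    d=ray(c,u,v); e=c[1]; return e+d*(z-e[2])/d[2]
def proj(c,P):
    m,e,A=c; q=A.T@(np.asarray(P)-e); s=np.array([q[0],-q[1]])/-q[2]; s=s*(1+m["k1"]*(s@s))
    return m["fx"]*s[0]+m["cx"],m["fy"]*s[1]+m["cy"]
E
python3 - <<'E'
from h import *
c=cam("top")
def f(pts,z): return np.array([onz(c,(x+.5)/3.45-.5+220,(y+.5)/3.45-.5+140,z) for x,y in pts])[:,:2]
n=f([(60,184),(196,130),(224,205),(88,259)],.110); print(n,n.mean(0)); ax=(n[0]+n[3]-n[1]-n[2]);ax/=np.linalg.norm(ax);print("die y",ax,"origin",n.mean(0)-.03*ax)
v=f([(334,300),(403,300),(403,363),(334,363)],.054);print("vee",v,v.mean(0))
j=f([(560,137),(735,95),(760,185),(588,230)],.012);print("jig",j,j.mean(0)); print("holes",f([(638,163),(678,153)],.012))
print("jar",f([(714,390)],.061),"cutter",f([(408,96)],.05),"dish",f([(424,188)],.019),"hammer",f([(33,410),(240,385)],.02))
st=c; s=cam("scene")
o=n.mean(0)-.03*ax; x=np.array([ax[1],-ax[0]])
for q in [(-15,3,156),(15,3,156)]:
    P=np.r_[o+x*q[0]/1e3+ax*q[1]/1e3,q[2]/1e3]; u=proj(s,P); print("legtop crop",(np.array(u)-[220,175]+.5)*4.8)
E
```

```text
[[0.56859505 0.37829952]
 [0.61874375 0.26007086]
 [0.55206929 0.23367198]
 [0.50266297 0.35136464]] [0.56051776 0.30585175]
die y [-0.38878575  0.9213282 ] origin [0.57218133 0.27821191]
vee [[0.47304949 0.13565196]
 [0.4739187  0.07247106]
 [0.41655589 0.0719727 ]
 [0.41572803 0.13480245]] [0.44481303 0.10372454]
jig [[ 0.63512909 -0.07893138]
 [ 0.67869389 -0.2479348 ]
 [ 0.59136352 -0.27018246]
 [ 0.54564464 -0.10522447]] [ 0.61270778 -0.17556828]
holes [[ 0.6109629  -0.15364059]
 [ 0.62123693 -0.19214957]]
jar [[ 0.39605363 -0.20939638]] cutter [[0.66498841 0.0692938 ]] dish [[0.5827564  0.05180904]] hammer [[0.36948341 0.41306447]
 [0.39476284 0.222111  ]]
legtop crop [281.87798424 181.57351222]
legtop crop [222.15782713 176.32407274]
```

Emit:
play_rows:
  moves:
    - {"dp":[26,-25,0],"jaw":-1}
    - {"dp":[26,-25,0],"jaw":-1}
    - {"dp":[26,-25,0],"jaw":-1}
    - {"dp":[26,-25,0],"jaw":-1}
    - {"dp":[26,-25,0],"jaw":-1}
    - {"dp":[26,-25,0],"jaw":-1}
    - {"dp":[26,-25,0],"jaw":-1}
    - {"dp":[26,-25,0],"jaw":-1}

```text
invalid input at $.moves[0]: expected keys jaw, dp, angular
```

Emit:
play_rows:
  moves:
    - {"dp":[26,-25,0],"jaw":-1}
    - {"dp":[26,-25,0],"jaw":-1}
    - {"dp":[26,-25,0],"jaw":-1}
    - {"dp":[26,-25,0],"jaw":-1}
    - {"dp":[26,-25,0],"jaw":-1}
    - {"dp":[26,-25,0],"jaw":-1}
    - {"dp":[26,-25,0],"jaw":-1}
    - {"dp":[26,-25,0],"jaw":-1}

```text
invalid input at $.moves[0]: expected keys jaw, dp, angular
```

Emit:
play_rows:
  moves:
    - {"dp":[26,-25,0],"jaw":-1}
    - {"dp":[26,-25,0],"jaw":-1}
    - {"dp":[26,-25,0],"jaw":-1}
    - {"dp":[26,-25,0],"jaw":-1}
    - {"dp":[26,-25,0],"jaw":-1}
    - {"dp":[26,-25,0],"jaw":-1}
    - {"dp":[0,0,0],"angular":[0,0,-4],"jaw":-1}
    - {"dp":[0,0,0],"jaw":-1}

```text
invalid input at $.moves[0]: expected keys jaw, dp, angular
```

Emit:
play_rows:
  moves:
    - {"dp":[26,-25,0],"angular":[0,0,0],"jaw":-1}
    - {"dp":[26,-25,0],"angular":[0,0,0],"jaw":-1}
    - {"dp":[26,-25,0],"angular":[0,0,0],"jaw":-1}
    - {"dp":[26,-25,0],"angular":[0,0,0],"jaw":-1}
    - {"dp":[26,-25,0],"angular":[0,0,0],"jaw":-1}
    - {"dp":[26,-25,0],"angular":[0,0,0],"jaw":-1}
    - {"dp":[26,-25,0],"angular":[0,0,0],"jaw":-1}
    - {"dp":[26,-25,0],"angular":[0,0,0],"jaw":-1}

```text
clock: 0.77
position: [0.3018, -0.239, 0.25]
tcp_rot: [0.987, 0.163, -0.0, -0.0]
wrist_force: [1.1, -0.6, -0.1]
width: 1.003
gripper_force: 0.0
```

Emit:
play_rows:
  moves:
    - {"dp":[26,-25,0],"angular":[0,0,0],"jaw":-1}
    - {"dp":[26,-25,0],"angular":[0,0,0],"jaw":-1}
    - {"dp":[26,-25,0],"angular":[0,0,0],"jaw":-1}
    - {"dp":[26,-25,0],"angular":[0,0,0],"jaw":-1}
    - {"dp":[26,-25,0],"angular":[0,0,0],"jaw":-1}
    - {"dp":[26,-25,0],"angular":[0,0,0],"jaw":-1}
    - {"dp":[26,-25,0],"angular":[0,0,0],"jaw":-1}
    - {"dp":[26,-25,0],"angular":[0,0,0],"jaw":-1}

```text
clock: 1.43
position: [0.4344, 0.0175, 0.25]
tcp_rot: [0.987, 0.163, -0.0, 0.0]
wrist_force: [0.4, -0.3, 0.0]
width: 1.003
gripper_force: 0.0
```

Emit:
play_rows:
  moves:
    - {"dp":[26,-25,0],"angular":[0,0,0],"jaw":-1}
    - {"dp":[26,-25,0],"angular":[0,0,0],"jaw":-1}
    - {"dp":[26,-25,0],"angular":[0,0,0],"jaw":-1}
    - {"dp":[26,-25,0],"angular":[0,0,0],"jaw":-1}
    - {"dp":[26,-25,0],"angular":[0,0,0],"jaw":-1}
    - {"dp":[26,-25,0],"angular":[0,0,0],"jaw":-1}
    - {"dp":[26,-25,0],"angular":[0,0,-4],"jaw":-1}
    - {"dp":[0,0,0],"angular":[0,0,0],"jaw":-1}

```text
clock: 2.1
position: [0.5507, 0.2445, 0.2467]
tcp_rot: [0.98, 0.201, -0.002, -0.0]
wrist_force: [-1.1, -0.2, -1.1]
width: 1.001
gripper_force: 0.0
```

Run:
```python
from h import *
st=monitor.read_state(); im=capture("wrist"); cv2.imwrite("pics/w1.png",im[:,:,::-1])
np.save("w1.npy",np.r_[st["position"],st["tcp_rot"]]); print(st["position"],st["tcp_rot"],st["q"])
```

```text
[0.55073132 0.24446431 0.24674007] [ 9.79547866e-01  2.01199201e-01 -2.17843485e-03 -3.38982228e-04] [3.55903358e-01 2.76750885e-01 1.15763597e+00 1.34870467e-03
 1.71140790e+00 1.52172089e+00]
```

View pics/w1.png

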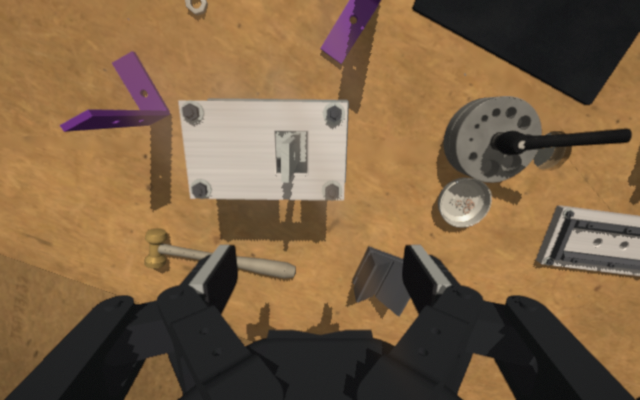

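The wrist view has the guard corners at about (180,100), (348,99), (346,199) and (191,200), the window at (275–308, 131–173), and the leg top around (288,150).

Run:
```python
from h import *
a=np.load("w1.npy"); c=cam("wrist",dict(position=a[:3],tcp_rot=a[3:]))
P=np.array([onz(c,u,v,.104)[:2] for u,v in [(180,100),(348,99),(346,199),(191,200)]])
print(P,P.mean(0)); 
for i,j in((0,1),(3,2),(0,3),(1,2)): d=P[i]-P[j]; print(np.linalg.norm(d),np.degrees(np.arctan2(d[1],d[0])))
N=np.array([onz(c,u,v,.110)[:2] for u,v in [(191,113),(335,114),(332,191),(200,190)]]);print(N.mean(0)); d=N[0]+N[3]-N[1]-N[2];print(np.degrees(np.arctan2(d[1],d[0])))
d=(P[0]+P[3]-P[1]-P[2]);d/=np.linalg.norm(d);o=P.mean(0)-.03*d;x=np.array([d[1],-d[0]]);print("origin",o,d)
im=cv2.imread("pics/w1.png"); s=8; x0,y0=240,95
z=cv2.resize(im[y0:y0+75,x0:x0+100],None,fx=s,fy=s,interpolation=cv2.INTER_CUBIC)
def L(pts,col):
    q=[proj(c,np.r_[o+x*p[0]/1e3+d*p[1]/1e3,p[2]/1e3]) for p in pts]
    cv2.polylines(z,[np.int32([((u-x0+.5)*s,(v-y0+.5)*s) for u,v in q])],True,col,1)
L([(-20,-10,104),(20,-10,104),(20,20,104),(-20,20,104)],(0,0,255))
L([(-15,0,156),(15,0,156),(15,6,156),(-15,6,156)],(0,255,0))
cv2.imwrite("pics/w1c.png",z)
s2=cam("top")
```

```text
[[0.57853116 0.39246816]
 [0.63861202 0.25407285]
 [0.55283285 0.21648811]
 [0.49108624 0.3574968 ]] [0.56526557 0.30513148]
0.1508740256694904 113.46686915125197
0.153935361894362 113.64823861828275
0.09417860419364625 21.79767355723503
0.09365189759995027 23.66096256075966
[0.56455236 0.30534577]
112.78844309338727
origin [0.57725611 0.2776319 ] [-0.39968463  0.91665271]
```

View pics/w1c.png

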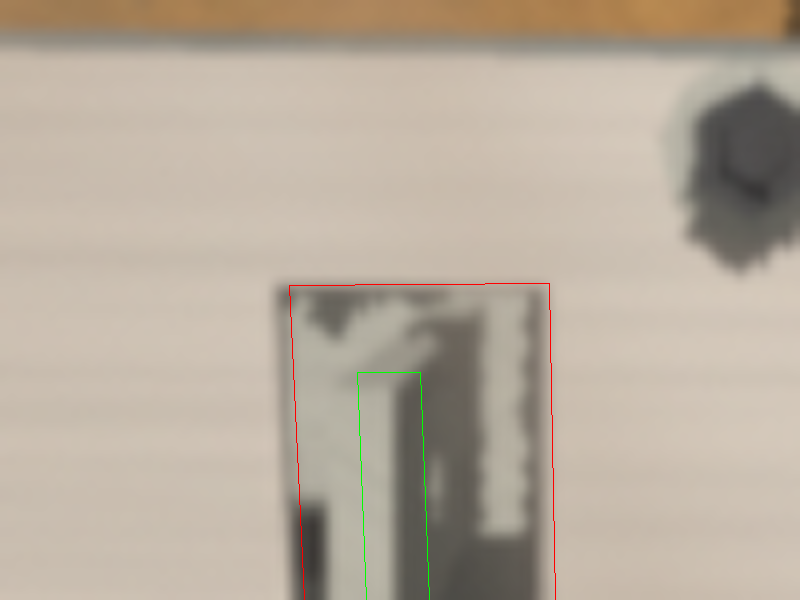

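Emit:
play_rows:
  moves:
    - {"dp":[12,-8.5,0],"angular":[0,0,0],"jaw":-0.5}
    - {"dp":[12,-8.5,10],"angular":[0,0,0],"jaw":-0.3}
    - {"dp":[12.4,-8.7,20],"angular":[0,0,0],"jaw":-0.3}
    - {"dp":[0,0,20],"angular":[0,0,0],"jaw":-0.3}
    - {"dp":[0,0,5],"angular":[0,0,0],"jaw":-0.3}
    - {"dp":[0,0,0],"angular":[0,0,0],"jaw":-0.3}

```text
clock: 2.65
position: [0.5728, 0.2765, 0.1932]
tcp_rot: [0.98, 0.197, -0.002, 0.001]
wrist_force: [-0.2, 0.0, 0.8]
width: 0.652
gripper_force: 0.0
```

Run:
```python
from h import *
st=monitor.read_state(); im=capture("wrist")[:,:,::-1]; cv2.imwrite("pics/w2.png",im)
np.save("w2.npy",np.r_[st["position"],st["tcp_rot"]]); Rt=R.from_quat(st["tcp_rot"]).as_matrix();print(st["position"],Rt[:,0],Rt[:,2],st["q"],st["width"])
c=cam("wrist",st); d=np.array([-.3997,.9167]);o=np.array([.5773,.2776]);x=np.array([d[1],-d[0]])
q=[np.array(proj(c,np.r_[o+x*a+d*b,.156])) for a in(-.015,.015) for b in(0,.006)]; print(q)
m=np.mean(q,0).astype(int); m[1]=min(max(m[1],100),300); x0,y0=m[0]-100,m[1]-75; s=4
z=np.ascontiguousarray(cv2.resize(im[y0:y0+150,x0:x0+200],None,fx=s,fy=s,interpolation=cv2.INTER_CUBIC))
def L(pts,col):
    q=[proj(c,np.r_[o+x*p[0]/1e3+d*p[1]/1e3,p[2]/1e3]) for p in pts]
    cv2.polylines(z,[np.int32([((u-x0+.5)*s,(v-y0+.5)*s) for u,v in q])],True,col,1)
L([(-20,-10,104),(20,-10,104),(20,20,104),(-20,20,104)],(0,0,255))
L([(-15,0,156),(15,0,156),(15,6,156),(-15,6,156)],(0,255,0))
cv2.imwrite("pics/w2c.png",z);print(x0,y0)
```

```text
[0.57278091 0.27653441 0.19319895] [ 0.92236294  0.38629902 -0.00443505] [-0.00398771 -0.00195934 -0.99999013] [ 3.91858035e-01  3.91650194e-01  1.12259132e+00 -2.88428647e-04
  1.63178489e+00  1.56601696e+00] 0.6519720674436126
[array([320.07462827, 250.17543897]), array([310.58946519, 250.29728698]), array([319.38376943, 205.15814461]), array([309.41038375, 205.2935074 ])]
214 152
```

View pics/w2c.png

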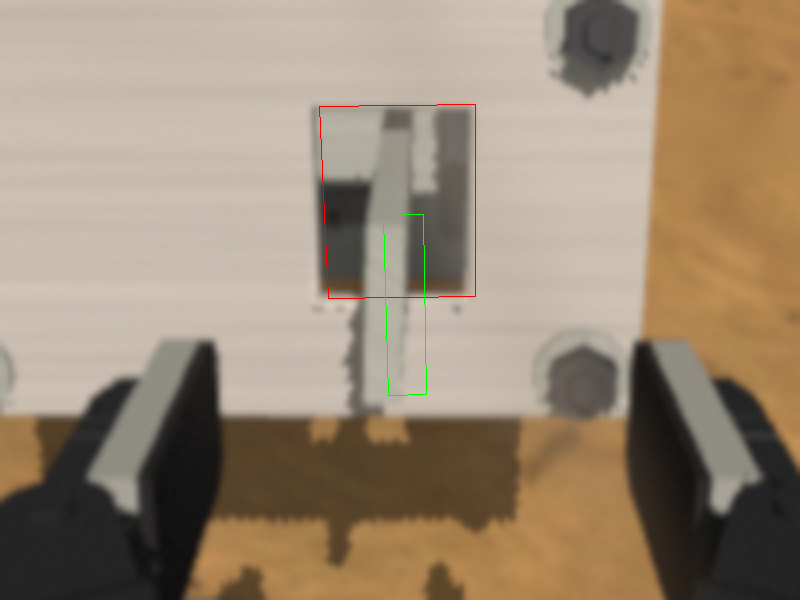

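Seen here: the leg top at crop (366–405, 215–405), about 3 mm to +y of the prediction, the window at (314–470, 107–292), and the pads centred at about 423. The grasp therefore needs about -5.6 mm in tool y.

Emit:
play_rows:
  moves:
    - {"dp":[3.5,-5.6,5],"angular":[0,0,-0.5],"jaw":-0.3}
    - {"dp":[0,0,18],"angular":[0,0,0],"jaw":-0.3}
    - {"dp":[0,0,18],"angular":[0,0,0],"jaw":-0.3}
    - {"dp":[0,0,11],"angular":[0,0,0],"jaw":-0.3}
    - {"dp":[0,0,0],"angular":[0,0,0],"jaw":0.3}
    - {"dp":[0,0,0],"angular":[0,0,0],"jaw":0.5}
  grip_force: 40

```text
clock: 3.2
position: [0.5748, 0.2842, 0.1438]
tcp_rot: [0.979, 0.202, 0.0, 0.0]
wrist_force: [0.6, 0.5, 0.5]
width: 0.379
gripper_force: 0.0
```

Emit:
play_rows:
  moves:
    - {"dp":[0,0,0],"angular":[0,0,0],"jaw":0.7}
    - {"dp":[0,0,0],"angular":[0,0,0],"jaw":0.75}
    - {"dp":[0,0,0],"angular":[0,0,0],"jaw":0.8}
    - {"dp":[0,0,0],"angular":[0,0,0],"jaw":0.85}

```text
clock: 3.53
position: [0.5752, 0.2842, 0.1443]
tcp_rot: [0.979, 0.202, 0.001, -0.0]
wrist_force: [0.2, 0.6, 0.2]
width: 0.074
gripper_force: 0.0
```

Emit:
play_rows:
  moves:
    - {"dp":[0,0,0],"angular":[0,0,0],"jaw":0.9}
    - {"dp":[0,0,0],"angular":[0,0,0],"jaw":1}
    - {"dp":[0,0,0],"angular":[0,0,0],"jaw":1}
    - {"dp":[0,0,0],"angular":[0,0,0],"jaw":1}
  grip_force: 80

```text
clock: 3.87
position: [0.5752, 0.2843, 0.1443]
tcp_rot: [0.979, 0.202, 0.001, -0.0]
wrist_force: [-0.0, -1.5, 5.9]
width: 0.055
gripper_force: 78.5
```

Run:
```python
from h import *
st=monitor.read_state(); Rt=R.from_quat(st["tcp_rot"]).as_matrix();print(st["position"],Rt,st["q"],st["width"],st["wrist_force"],st["wrist_torque"])
# 2D planner in die y-z: state heel (y,z,theta)
from scipy.optimize import minimize
def pts(y,z,th,n=40):
    # outline of L (bracket y,z)-> die; theta: leg tips to +y
    poly=[(0,130),(6,130),(6,6),(80,6),(80,0),(3,0),(0,3)]
    P=[]
    for a,b in zip(poly,poly[1:]+poly[:1]):
        for t in np.linspace(0,1,n,endpoint=False): P.append(np.array(a)*(1-t)+np.array(b)*t)
    P=np.array(P); c,s=np.cos(th),np.sin(th)
    return np.c_[y+P[:,0]*c+P[:,1]*s, z-P[:,0]*s+P[:,1]*c]
boxes=[(-46,-10,100,104),(20,106,100,104),(-27.5,-5.5,0,40),(-60,120,0,26)]
def clr(y,z,th):
    P=pts(y,z,th); m=99
    for a,b,c,d in boxes:
        dx=np.maximum(a-P[:,0],P[:,0]-b); dz=np.maximum(c-P[:,1],P[:,1]-d)
        sd=np.where((dx<0)&(dz<0),np.maximum(dx,dz),np.hypot(np.maximum(dx,0),np.maximum(dz,0))); m=min(m,sd.min())
    return m
# for each heel z choose theta,y with best clearance (bounded change)
prev=(0,26,0)
for z in range(29,190,7):
    best=None
    for th in np.radians(np.arange(0,61,3)):
        for y in np.arange(-60,16,1.):
            if abs(th-prev[2])>np.radians(7) or abs(y-prev[0])>9: continue
            k=min(clr(y,z,th),clr((y+prev[0])/2,(z+prev[1])/2,(th+prev[2])/2)) 
            k=min(k,8)-.002*abs(np.degrees(th)-45)
            if best is None or k>best[0]: best=(k,y,th)
    prev=(best[1],z,best[2]); g=118
    print(z,best[1],round(np.degrees(best[2])),"clr %.1f"%best[0],"tcp y,z: %.0f %.0f"%(best[1]+3*np.cos(best[2])+g*np.sin(best[2]),z-3*np.sin(best[2])+g*np.cos(best[2])))
```

```text
[0.57520318 0.28425895 0.1443248 ] [[ 9.18591609e-01  3.95204031e-01  1.79710510e-03]
 [ 3.95203758e-01 -9.18593338e-01  5.19915940e-04]
 [ 1.85628164e-03  2.32632267e-04 -9.99998250e-01]] [ 4.01535683e-01  4.30758999e-01  1.17065037e+00 -2.23922020e-04
  1.53832592e+00  1.56604889e+00] 0.05519892561864886 [-0.038485   -1.52377728  5.93733724] [-0.11104085 -0.06296546  0.03465463]
29 -4.0 0 clr 1.4 tcp y,z: -1 147
36 5.0 0 clr 5.9 tcp y,z: 8 154
43 0.0 3 clr 7.9 tcp y,z: 9 161
50 -6.0 9 clr 7.9 tcp y,z: 15 166
57 -13.0 15 clr 7.9 tcp y,z: 20 170
64 -15.0 21 clr 8.0 tcp y,z: 30 173
71 -15.0 27 clr 8.0 tcp y,z: 41 175
78 -14.0 33 clr 8.0 tcp y,z: 53 175
85 -10.0 33 clr 8.0 tcp y,z: 57 182
92 -5.0 33 clr 8.0 tcp y,z: 62 189
99 -3.0 39 clr 8.0 tcp y,z: 74 189
106 -5.0 45 clr 7.1 tcp y,z: 81 187
113 -7.0 51 clr 6.8 tcp y,z: 87 185
120 -11.0 57 clr 7.7 tcp y,z: 90 182
127 -15.0 57 clr 8.0 tcp y,z: 86 189
134 -19.0 57 clr 8.0 tcp y,z: 82 196
141 -24.0 57 clr 8.0 tcp y,z: 77 203
148 -29.0 57 clr 8.0 tcp y,z: 72 210
155 -33.0 57 clr 8.0 tcp y,z: 68 217
162 -42.0 54 clr 8.0 tcp y,z: 55 229
169 -51.0 48 clr 8.0 tcp y,z: 39 246
176 -60.0 45 clr 8.0 tcp y,z: 26 257
183 -60.0 45 clr 8.0 tcp y,z: 26 264
```

```bash
cat > plan.py <<'E'
from h import *
import json
G=118.
W=[(2,26,0),(2,34,0),(0,43,3),(-6,50,9),(-12,57,15),(-15,64,21),(-15,71,27),(-14,78,32),(-10,85,34),(-5,92,35),(-3,99,40),(-5,106,45),(-7,113,50),(-11,120,52),(-15,127,52),(-19,134,52),(-24,141,52),(-33,155,52),(-42,165,50),(-51,172,47),(-60,180,45)]
P0=np.array([.5752,.2843,.1443]); D=np.array([-.3952,.9186])
def tcp(w):
    t=np.radians(w[2]); return np.array([w[0]+3*np.cos(t)+G*np.sin(t), w[1]-3*np.sin(t)+G*np.cos(t)])
T0=tcp(W[0])
def cur():
    st=monitor.read_state(); p=st["position"]; Rt=R.from_quat(st["tcp_rot"]).as_matrix()
    y=T0[0]+1e3*(p[:2]-P0[:2])@D; x=1e3*(p[:2]-P0[:2])@np.array([D[1],-D[0]]); z=T0[1]+1e3*(p[2]-P0[2])
    u=-Rt[:,2]; th=np.degrees(np.arctan2(u[:2]@D,u[2])); return st,x,y,z,th,Rt
def rows(i0,i1,n=2):
    st,x,y,z,th,Rt=cur(); out=[]; q=np.array([y,z]); 
    print("now x %.1f y %.1f z %.1f th %.1f"%(x,y,z,th),"want",tcp(W[i0]),W[i0][2])
    prev=W[i0]
    for i in range(i0+1,i1+1):
        for k in range(1,n+1):
            w=tuple(np.array(W[i-1])*(1-k/n)+np.array(W[i])*k/n); t=np.radians(th); d=tcp(w)-q
            a=[-(d[0]*np.cos(t)-d[1]*np.sin(t)),-(d[0]*np.sin(t)+d[1]*np.cos(t))]
            dth=w[2]-th; out.append((0,round(a[0],1),round(a[1],1),round(-dth,1)))
            q=tcp(w); th=w[2]
    for o in out: print(o)
E
python3 -c "
from plan import *
rows(0,20)"
```

```text
now x -0.0 y 5.0 z 144.0 th 0.0 want [  5. 144.] 0
(0, np.float64(-0.0), np.float64(-4.0), np.float64(0.0))
(0, np.float64(-0.0), np.float64(-4.0), np.float64(-0.0))
(0, np.float64(-2.1), np.float64(-4.4), np.float64(-1.5))
(0, np.float64(-2.0), np.float64(-4.4), np.float64(-1.5))
(0, np.float64(-3.0), np.float64(-3.0), np.float64(-3.0))
(0, np.float64(-2.8), np.float64(-2.8), np.float64(-3.0))
(0, np.float64(-2.7), np.float64(-2.7), np.float64(-3.0))
(0, np.float64(-2.5), np.float64(-2.5), np.float64(-3.0))
(0, np.float64(-3.8), np.float64(-2.7), np.float64(-3.0))
(0, np.float64(-3.7), np.float64(-2.5), np.float64(-3.0))
(0, np.float64(-4.9), np.float64(-2.9), np.float64(-3.0))
(0, np.float64(-4.7), np.float64(-2.9), np.float64(-3.0))
(0, np.float64(-4.0), np.float64(-3.1), np.float64(-2.5))
(0, np.float64(-3.9), np.float64(-3.0), np.float64(-2.5))
(0, np.float64(-1.9), np.float64(-4.0), np.float64(-1.0))
(0, np.float64(-1.8), np.float64(-4.0), np.float64(-1.0))
(0, np.float64(-1.1), np.float64(-4.3), np.float64(-0.5))
(0, np.float64(-1.1), np.float64(-4.3), np.float64(-0.5))
(0, np
[... 541 characters left out ...]
t64(-0.6), np.float64(-0.0))
(0, np.float64(4.0), np.float64(-0.6), np.float64(-0.0))
(0, np.float64(4.0), np.float64(-0.6), np.float64(-0.0))
(0, np.float64(4.3), np.float64(-0.2), np.float64(-0.0))
(0, np.float64(4.3), np.float64(-0.2), np.float64(-0.0))
(0, np.float64(8.3), np.float64(-0.8), np.float64(-0.0))
(0, np.float64(8.3), np.float64(-0.8), np.float64(-0.0))
(0, np.float64(8.8), np.float64(0.4), np.float64(1.0))
(0, np.float64(8.8), np.float64(0.3), np.float64(1.0))
(0, np.float64(8.7), np.float64(1.2), np.float64(1.5))
(0, np.float64(8.7), np.float64(1.0), np.float64(1.5))
(0, np.float64(8.1), np.float64(0.5), np.float64(1.0))
(0, np.float64(8.1), np.float64(0.4), np.float64(1.0))
```

Emit:
play_rows:
  moves:
    - {"dp":[0,0,-4],"angular":[0,0,0],"jaw":1}
    - {"dp":[0.5,0,-4],"angular":[0,0,0],"jaw":1}
    - {"dp":[0.5,-2,-4.4],"angular":[-1.5,0,0],"jaw":1}
    - {"dp":[0,-2,-4.4],"angular":[-1.5,0,0],"jaw":1}
    - {"dp":[0,0,0],"angular":[0,0,0],"jaw":1}

```text
clock: 4.28
position: [0.5737, 0.2893, 0.1604]
tcp_rot: [0.979, 0.202, 0.005, 0.026]
wrist_force: [0.5, 0.8, -2.9]
width: 0.054
gripper_force: 78.0
```

```bash
python3 -c "
from plan import *
rows(2,6);print(monitor.read_state())"
```

```text
now x 0.6 y 10.1 z 160.1 th 3.0 want [  9.17153144 160.68127723] 3
(0, np.float64(-2.0), np.float64(-3.6), np.float64(-3.0))
(0, np.float64(-2.8), np.float64(-2.8), np.float64(-3.0))
(0, np.float64(-2.7), np.float64(-2.7), np.float64(-3.0))
(0, np.float64(-2.5), np.float64(-2.5), np.float64(-3.0))
(0, np.float64(-3.8), np.float64(-2.7), np.float64(-3.0))
(0, np.float64(-3.7), np.float64(-2.5), np.float64(-3.0))
(0, np.float64(-4.9), np.float64(-2.9), np.float64(-3.0))
(0, np.float64(-4.7), np.float64(-2.9), np.float64(-3.0))
{'clock': 4.2833, 'q': array([ 0.43105858,  0.42711241,  1.14367901, -0.05290142,  1.57198365,
        1.59431516]), 'qd': array([-0.01816416,  0.00124338,  0.01312737,  0.03540008, -0.01807014,
       -0.0230686 ]), 'joint_torque': array([ -0.2176635 , -52.476933  , -35.67105889,  -0.6047741 ,
         0.1664719 ,   0.18948348]), 'position': array([0.57369862, 0.28925314, 0.16036565]), 'tcp_rot': array([0.97897111, 0.20227638, 0.00538382, 0.02590059]), 'wrist_force': array([ 0.52217156,  0.76451387, -2.86829717]), 'wrist_torque': array([-0.00111145,  0.04953948, -0.02695991]), 'gripper_force': 78.03376883268356, 'width': 0.054006379410542794}
```

```bash
sed -i 's/^W=.*/W=[(2,26,0),(2,34,0),(0,43,3),(-6,50,9),(-12,57,15),(-15,64,21),(-15,71,27),(-14,78,32),(-10,85,34),(-5,92,35),(-3,99,40),(-4,107,45),(-11,114,46),(-18,121,46),(-25,128,46),(-32,135,46),(-46,149,46),(-60,163,46),(-74,177,46),(-83,195,46)]/' plan.py
```

Emit:
play_rows:
  moves:
    - {"dp":[0,-2,-3.6],"angular":[-3,0,0],"jaw":1}
    - {"dp":[0,-2.8,-2.8],"angular":[-3,0,0],"jaw":1}
    - {"dp":[0,-2.7,-2.7],"angular":[-3,0,0],"jaw":1}
    - {"dp":[0,-2.5,-2.5],"angular":[-3,0,0],"jaw":1}
    - {"dp":[0,-3.8,-2.7],"angular":[-3,0,0],"jaw":1}
    - {"dp":[0,-3.7,-2.5],"angular":[-3,0,0],"jaw":1}
    - {"dp":[0,-4.9,-2.9],"angular":[-3,0,0],"jaw":1}
    - {"dp":[0,-4.7,-2.9],"angular":[-3,0,0],"jaw":1}

```text
clock: 4.95
position: [0.5615, 0.317, 0.1741]
tcp_rot: [0.952, 0.196, 0.047, 0.229]
wrist_force: [0.3, -0.0, -1.9]
width: 0.056
gripper_force: 78.2
```

```bash
python3 -c "
from plan import *
rows(6,12);s=monitor.read_state();print(s['q'],s['wrist_force'])"
```

```text
now x 0.3 y 40.4 z 173.8 th 27.1 want [ 41.24389854 174.77679836] 27
(0, np.float64(-4.3), np.float64(-4.3), np.float64(-2.4))
(0, np.float64(-3.9), np.float64(-3.0), np.float64(-2.5))
(0, np.float64(-1.9), np.float64(-4.0), np.float64(-1.0))
(0, np.float64(-1.8), np.float64(-4.0), np.float64(-1.0))
(0, np.float64(-1.1), np.float64(-4.3), np.float64(-0.5))
(0, np.float64(-1.1), np.float64(-4.3), np.float64(-0.5))
(0, np.float64(-4.0), np.float64(-3.2), np.float64(-2.5))
(0, np.float64(-3.8), np.float64(-3.1), np.float64(-2.5))
(0, np.float64(-2.2), np.float64(-2.5), np.float64(-2.5))
(0, np.float64(-2.1), np.float64(-2.4), np.float64(-2.5))
(0, np.float64(3.9), np.float64(0.0), np.float64(-0.5))
(0, np.float64(3.9), np.float64(0.1), np.float64(-0.5))
[ 0.63655141  0.50760837  1.06669867 -0.46156054  1.67280378  1.77768117] [ 0.27862509 -0.04192005 -1.89360619]
```

Tracking is within 1 mm.

Emit:
play_rows:
  moves:
    - {"dp":[0,-4.3,-4.3],"angular":[-2.4,0,0],"jaw":1}
    - {"dp":[0,-3.9,-3],"angular":[-2.5,0,0],"jaw":1}
    - {"dp":[0,-1.9,-4],"angular":[-1,0,0],"jaw":1}
    - {"dp":[0,-1.8,-4],"angular":[-1,0,0],"jaw":1}
    - {"dp":[0,-1.1,-4.3],"angular":[-0.5,0,0],"jaw":1}
    - {"dp":[0,-1.1,-4.3],"angular":[-0.5,0,0],"jaw":1}
    - {"dp":[0,-4,-3.2],"angular":[-2.5,0,0],"jaw":1}
    - {"dp":[0,-3.8,-3.1],"angular":[-2.5,0,0],"jaw":1}

```text
clock: 5.62
position: [0.5486, 0.3486, 0.19]
tcp_rot: [0.921, 0.189, 0.07, 0.334]
wrist_force: [-0.6, -0.1, -2.0]
width: 0.053
gripper_force: 78.3
```

```bash
python3 -c "
from plan import *
rows(10,19);s=monitor.read_state();print(s['q'],s['wrist_force'])"
```

```text
now x 1.0 y 74.5 z 189.7 th 39.9 want [ 75.14707127 187.46488146] 40
(0, np.float64(-4.1), np.float64(-1.2), np.float64(-2.6))
(0, np.float64(-2.1), np.float64(-2.4), np.float64(-2.5))
(0, np.float64(3.9), np.float64(0.0), np.float64(-0.5))
(0, np.float64(3.9), np.float64(0.1), np.float64(-0.5))
(0, np.float64(4.9), np.float64(0.1), np.float64(-0.0))
(0, np.float64(4.9), np.float64(0.1), np.float64(-0.0))
(0, np.float64(4.9), np.float64(0.1), np.float64(-0.0))
(0, np.float64(4.9), np.float64(0.1), np.float64(-0.0))
(0, np.float64(4.9), np.float64(0.1), np.float64(-0.0))
(0, np.float64(4.9), np.float64(0.1), np.float64(-0.0))
(0, np.float64(9.9), np.float64(0.2), np.float64(-0.0))
(0, np.float64(9.9), np.float64(0.2), np.float64(-0.0))
(0, np.float64(9.9), np.float64(0.2), np.float64(-0.0))
(0, np.float64(9.9), np.float64(0.2), np.float64(-0.0))
(0, np.float64(9.9), np.float64(0.2), np.float64(-0.0))
(0, np.float64(9.9), np.float64(0.2), np.float64(-0.0))
(0, np.float64(9.6), np.float64(-3.0), np.float64(-0.0))
(0, np.float64(9.6), np.float64(-3.0), np.float64(-0.0))
[ 0.75320283  0.60054816  0.97214252 -0.6670873   1.78848551  1.8447737 ] [-0.57284197 -0.09059636 -1.95720596]
```

Emit:
play_rows:
  moves:
    - {"dp":[0,-4.1,-1.2],"angular":[-2.6,0,0],"jaw":1}
    - {"dp":[0,-2.1,-2.4],"angular":[-2.5,0,0],"jaw":1}
    - {"dp":[0,3.9,0],"angular":[-0.5,0,0],"jaw":1}
    - {"dp":[0,3.9,0],"angular":[-0.5,0,0],"jaw":1}
    - {"dp":[0,4.9,0],"angular":[0,0,0],"jaw":1}
    - {"dp":[0,4.9,0],"angular":[0,0,0],"jaw":1}

```text
clock: 6.12
position: [0.5507, 0.3432, 0.2008]
tcp_rot: [0.902, 0.185, 0.079, 0.382]
wrist_force: [0.1, -0.4, -2.6]
width: 0.056
gripper_force: 78.3
```

```bash
python3 -c "
from plan import *
rows(13,19);s=monitor.read_state();print(s['q'],s['wrist_force'])"
```

```text
now x 0.8 y 68.8 z 200.5 th 45.9 want [ 68.96607155 200.81166831] 46
(0, np.float64(5.1), np.float64(-0.2), np.float64(-0.1))
(0, np.float64(4.9), np.float64(0.1), np.float64(-0.0))
(0, np.float64(4.9), np.float64(0.1), np.float64(-0.0))
(0, np.float64(4.9), np.float64(0.1), np.float64(-0.0))
(0, np.float64(9.9), np.float64(0.2), np.float64(-0.0))
(0, np.float64(9.9), np.float64(0.2), np.float64(-0.0))
(0, np.float64(9.9), np.float64(0.2), np.float64(-0.0))
(0, np.float64(9.9), np.float64(0.2), np.float64(-0.0))
(0, np.float64(9.9), np.float64(0.2), np.float64(-0.0))
(0, np.float64(9.9), np.float64(0.2), np.float64(-0.0))
(0, np.float64(9.6), np.float64(-3.0), np.float64(-0.0))
(0, np.float64(9.6), np.float64(-3.0), np.float64(-0.0))
[ 0.77236563  0.6226933   0.95661969 -0.76597944  1.82453954  1.83889943] [ 0.07131219 -0.40694065 -2.60371046]
```

Emit:
play_rows:
  moves:
    - {"dp":[0,5,0],"angular":[0,0,0],"jaw":1}
    - {"dp":[0,5,0],"angular":[0,0,0],"jaw":1}
    - {"dp":[0,5,0],"angular":[0,0,0],"jaw":1}
    - {"dp":[0,5,0],"angular":[0,0,0],"jaw":1}
    - {"dp":[0,10,0],"angular":[0,0,0],"jaw":1}
    - {"dp":[0,10,0],"angular":[0,0,0],"jaw":1}
    - {"dp":[0,10,0],"angular":[0,0,0],"jaw":1}
    - {"dp":[0,10,0],"angular":[0,0,0],"jaw":1}

```text
clock: 6.78
position: [0.5669, 0.3049, 0.2439]
tcp_rot: [0.902, 0.186, 0.079, 0.383]
wrist_force: [0.4, 0.5, -2.1]
width: 0.058
gripper_force: 78.3
```

Emit:
play_rows:
  moves:
    - {"dp":[0,10,0],"angular":[0,0,0],"jaw":1}
    - {"dp":[0,10,0],"angular":[0,0,0],"jaw":1}
    - {"dp":[0,10,-4],"angular":[0,0,0],"jaw":1}
    - {"dp":[0,10,-10],"angular":[0,0,0],"jaw":1}
    - {"dp":[0,10,-10],"angular":[0,0,0],"jaw":1}
    - {"dp":[0,10,-10],"angular":[2,0,0],"jaw":1}

```text
clock: 7.28
position: [0.5729, 0.2906, 0.3103]
tcp_rot: [0.908, 0.188, 0.075, 0.367]
wrist_force: [0.3, -0.0, -2.1]
width: 0.058
gripper_force: 78.3
```

```bash
python3 -c "
from plan import *
s,x,y,z,th,_=cur();print(x,y,z,th,s['q'],s['wrist_force'],s['position'])
cv2.imwrite('pics/s3.png',np.ascontiguousarray(capture('scene')[130:330,180:440,::-1]))
a=cv2.imread('pics/s3.png');cv2.imwrite('pics/s3.png',cv2.resize(a,None,fx=3,fy=3))
# vee refine: wrist pic w1
im=cv2.imread('pics/w1.png')"
```

```text
0.3745047656641201 11.697726989818399 310.00747034188487 44.019386505208374 [ 0.6853736   0.50363053  0.89017783 -0.78080348  1.89140537  1.64553247] [ 0.28550745 -0.01765912 -2.1438207 ] [0.5728971  0.29060048 0.31030747]
```

View pics/s3.png

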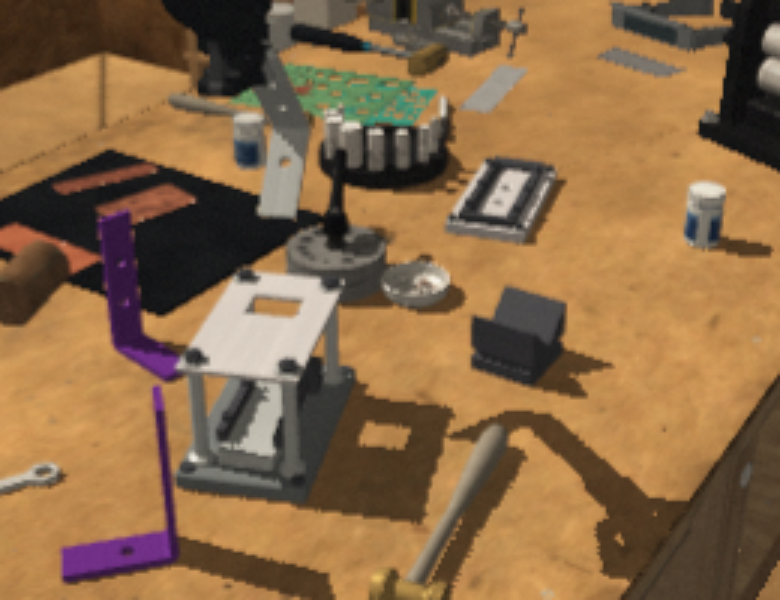

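The bracket hangs clear above the die and the window is empty. The vee is unobstructed at crop (470–565, 290–380). Next I cross-check the vee and jig positions using the earlier pictures.

Run:
```python
from h import *
s=cam("scene"); a=np.load("w1.npy"); w=cam("wrist",dict(position=a[:3],tcp_rot=a[3:]))
sc=lambda x,y:((x+.5)/4.8-.5+220,(y+.5)/4.8-.5+175)
print("vee top corners: scene view");
for x,y in[(563,291),(668,325),(615,243),(713,272)]: print(onz(s,*sc(x,y),.054)[:2])
print("jig base corners scene @.012")
J=[]
for x,y in[(585,38),(698,55),(522,150),(650,170)]: J.append(onz(s,*sc(x,y),.012)[:2]);print(J[-1])
print(np.mean(J,0)); print("jig holes scene",[onz(s,*sc(x,y),.012)[:2] for x,y in[(618,84),(602,113)]])
print("wrist1: vee corner",onz(w,370,247,.054)[:2],"jig hole1,2",onz(w,598,241,.012)[:2],onz(w,624,245,.012)[:2])
# vee blob in wrist1 & dark-threshold in top
t=cv2.imread("pics/top0.png"); g=t.max(2)[220:265,305:350]; m=(g<85).astype(np.uint8)
n,l,stt,ce=cv2.connectedComponentsWithStats(m); print(stt,ce)
```

```text
vee top corners: scene view
[0.47524973 0.14003055]
[0.41175045 0.13970244]
[0.47764465 0.07840896]
[0.41701308 0.07713687]
jig base corners scene @.012
[ 0.68344345 -0.24785497]
[ 0.59909069 -0.26646201]
[ 0.62537683 -0.06372259]
[ 0.54105865 -0.08492272]
[ 0.6122424  -0.16574057]
jig holes scene [array([ 0.62318341, -0.1899365 ]), array([ 0.60919791, -0.14228284])]
wrist1: vee corner [0.49596033 0.1527891 ] jig hole1,2 [ 0.61410952 -0.15418977] [ 0.62382388 -0.19286628]
[[   0    0   45   45 1771]
 [  13    8    8   18  139]
 [  22    8    9   17  115]] [[22.17221909 22.80745342]
 [16.43884892 16.43884892]
 [26.06956522 16.28695652]]
```

```bash
cat > go.py <<'E'
from h import *
def pose(yaw,tilt):
    # yaw deg of tool x; tilt deg about tool x (+: held thing leans to -y)
    return R.from_euler('z',yaw,degrees=True)*R.from_rotvec([np.pi,0,0])*R.from_rotvec([np.radians(tilt),0,0])
def go(p1,R1,n):
    st=monitor.read_state(); p0=st["position"]; R0=R.from_quat(st["tcp_rot"]); rv=(R0.inv()*R1).as_rotvec(); p1=np.array(p1)
    print("now",p0.round(4),"q",st["q"].round(2),"F",st["wrist_force"].round(1),"rotleft",np.degrees(rv).round(2))
    pc=p0; Rc=R0
    for k in range(1,n+1):
        d=Rc.inv().apply(p0+(p1-p0)*k/n-pc)*1e3; d=d.round(1); a=np.degrees(rv/n).round(2)
        print(json.dumps({"dp":d.tolist(),"angular":a.tolist()}))
        pc=pc+Rc.apply(d/1e3); Rc=Rc*R.from_rotvec(np.radians(a))
import json
E
python3 -c "
from go import *
go([.445,.025,.28],pose(.7,45),16)"
```

```text
now [0.5737 0.2903 0.3156] q [ 0.68  0.5   0.88 -0.78  1.89  1.64] F [ 1.3 -1.5  2.7] rotleft [87.44 -0.15 24.99]
{"dp": [-14.0, 7.2, 9.9], "angular": [5.47, -0.01, 1.56]}
{"dp": [-13.7, 8.5, 9.1], "angular": [5.47, -0.01, 1.56]}
{"dp": [-13.5, 9.7, 8.3], "angular": [5.47, -0.01, 1.56]}
{"dp": [-13.2, 10.9, 7.2], "angular": [5.47, -0.01, 1.56]}
{"dp": [-12.9, 11.8, 6.2], "angular": [5.47, -0.01, 1.56]}
{"dp": [-12.6, 12.7, 5.1], "angular": [5.47, -0.01, 1.56]}
{"dp": [-12.2, 13.5, 3.7], "angular": [5.47, -0.01, 1.56]}
{"dp": [-11.8, 14.0, 2.5], "angular": [5.47, -0.01, 1.56]}
{"dp": [-11.5, 14.6, 1.1], "angular": [5.47, -0.01, 1.56]}
{"dp": [-11.0, 14.9, -0.3], "angular": [5.47, -0.01, 1.56]}
{"dp": [-10.6, 15.2, -1.7], "angular": [5.47, -0.01, 1.56]}
{"dp": [-10.2, 15.1, -3.2], "angular": [5.47, -0.01, 1.56]}
{"dp": [-9.9, 15.1, -4.6], "angular": [5.47, -0.01, 1.56]}
{"dp": [-9.4, 14.8, -6.1], "angular": [5.47, -0.01, 1.56]}
{"dp": [-9.0, 14.4, -7.4], "angular": [5.47, -0.01, 1.56]}
{"dp": [-8.6, 13.9, -8.8], "angular": [5.47, -0.01, 1.56]}
```

Emit:
play_rows:
  moves:
    - {"dp":[-14.0,7.2,9.9],"angular":[5.47,0,1.56],"jaw":1}
    - {"dp":[-13.7,8.5,9.1],"angular":[5.47,0,1.56],"jaw":1}
    - {"dp":[-13.5,9.7,8.3],"angular":[5.47,0,1.56],"jaw":1}
    - {"dp":[-13.2,10.9,7.2],"angular":[5.47,0,1.56],"jaw":1}
    - {"dp":[-12.9,11.8,6.2],"angular":[5.47,0,1.56],"jaw":1}
    - {"dp":[-12.6,12.7,5.1],"angular":[5.47,0,1.56],"jaw":1}
    - {"dp":[-12.2,13.5,3.7],"angular":[5.47,0,1.56],"jaw":1}
    - {"dp":[-11.8,14.0,2.5],"angular":[5.47,0,1.56],"jaw":1}

```text
clock: 8.0
position: [0.5086, 0.1567, 0.2944]
tcp_rot: [0.994, 0.104, 0.04, -0.009]
wrist_force: [0.4, -1.5, -1.1]
width: 0.058
gripper_force: 78.3
```

Emit:
play_rows:
  moves:
    - {"dp":[-11.5,14.6,1.1],"angular":[5.47,0,1.56],"jaw":1}
    - {"dp":[-11.0,14.9,-0.3],"angular":[5.47,0,1.56],"jaw":1}
    - {"dp":[-10.6,15.2,-1.7],"angular":[5.47,0,1.56],"jaw":1}
    - {"dp":[-10.2,15.1,-3.2],"angular":[5.47,0,1.56],"jaw":1}
    - {"dp":[-9.9,15.1,-4.6],"angular":[5.47,0,1.56],"jaw":1}
    - {"dp":[-9.4,14.8,-6.1],"angular":[5.47,0,1.56],"jaw":1}
    - {"dp":[-9.0,14.4,-7.4],"angular":[5.47,0,1.56],"jaw":1}
    - {"dp":[-8.6,13.9,-8.8],"angular":[5.47,0,1.56],"jaw":1}

```text
clock: 8.67
position: [0.4442, 0.0232, 0.277]
tcp_rot: [0.924, 0.006, -0.003, -0.381]
wrist_force: [-0.6, 0.9, -3.2]
width: 0.059
gripper_force: 78.4
```

```bash
python3 -c "
from go import *
go([.445,.025,.185],pose(.7,45),8)"
```

```text
now [0.4442 0.0232 0.277 ] q [-0.42 -0.07  1.62  0.74  1.89  1.27] F [-0.6  0.9 -3.2] rotleft [ 0.19  0.03 -0.03]
{"dp": [0.1, 7.9, 8.3], "angular": [0.02, 0.0, -0.0]}
{"dp": [0.1, 8.0, 8.3], "angular": [0.02, 0.0, -0.0]}
{"dp": [0.1, 7.9, 8.3], "angular": [0.02, 0.0, -0.0]}
{"dp": [0.1, 8.0, 8.3], "angular": [0.02, 0.0, -0.0]}
{"dp": [0.1, 8.0, 8.3], "angular": [0.02, 0.0, -0.0]}
{"dp": [0.1, 7.9, 8.3], "angular": [0.02, 0.0, -0.0]}
{"dp": [0.1, 8.0, 8.3], "angular": [0.02, 0.0, -0.0]}
{"dp": [0.2, 7.9, 8.3], "angular": [0.02, 0.0, -0.0]}
```

Emit:
play_rows:
  moves:
    - {"dp":[0.1,8,8.3],"angular":[0,0,0],"jaw":1}
    - {"dp":[0.1,8,8.3],"angular":[0,0,0],"jaw":1}
    - {"dp":[0.1,8,8.3],"angular":[0,0,0],"jaw":1}
    - {"dp":[0.1,8,8.3],"angular":[0,0,0],"jaw":1}
    - {"dp":[0.1,8,8.3],"angular":[0,0,0],"jaw":1}
    - {"dp":[0.1,8,8.3],"angular":[0,0,0],"jaw":1}
    - {"dp":[0.1,8,8.3],"angular":[0,0,0],"jaw":1}
    - {"dp":[0.1,0,0],"angular":[0.2,0,0],"jaw":1}

```text
clock: 9.33
position: [0.4443, 0.0262, 0.1927]
tcp_rot: [0.924, 0.005, -0.006, -0.383]
wrist_force: [-0.5, 0.2, -2.5]
width: 0.057
gripper_force: 78.6
```

Run:
```python
from h import *
st=monitor.read_state(); im=np.ascontiguousarray(capture("wrist")[:,:,::-1]); cv2.imwrite("pics/w3.png",im)
Rt=R.from_quat(st["tcp_rot"]).as_matrix();print(st["position"],Rt[:,0],Rt[:,2],st["q"].round(2))
np.save("w3.npy",np.r_[st["position"],st["tcp_rot"]]);c=cam("wrist",st)
for p in [(x,y,54) for x in(-30,30) for y in(-29,29)]+[(-30,0,25),(30,0,25)]: print(p,np.round(proj(c,np.array([.445,.106,0])+np.array(p)/1e3),1))
t=st["position"];
for b in [(-15,0,0),(15,0,0),(-15,80,0),(15,80,0)]: 
    P=t+Rt@(np.array([b[0],-(b[1]-3),-(b[2]-118)])/1e3); print(b,np.round(proj(c,P),1),P.round(3))
s=1.25; cv2.imwrite("pics/w3v.png",cv2.resize(im,None,fx=s,fy=s,interpolation=cv2.INTER_CUBIC))
```

```text
[0.44433884 0.02622172 0.1927438 ] [ 0.99988803  0.01358129 -0.0062834 ] [-0.01404471  0.70677155 -0.70730242] [-0.42  0.    1.73  0.71  1.76  1.15]
(-30, -29, 54) [382.6 220.3]
(-30, 29, 54) [338.2 206.3]
(30, -29, 54) [387.3 159.6]
(30, 29, 54) [339.7 152.7]
(-30, 0, 25) [374.8 206.5]
(30, 0, 25) [378.4 153. ]
(-15, 0, 0) [322.8 213.7] [0.428 0.107 0.107]
(15, 0, 0) [322.9 181.7] [0.458 0.108 0.107]
(-15, 80, 0) [235.2 213.7] [0.427 0.164 0.164]
(15, 80, 0) [232.4 181.7] [0.457 0.164 0.164]
```

View pics/w3v.png

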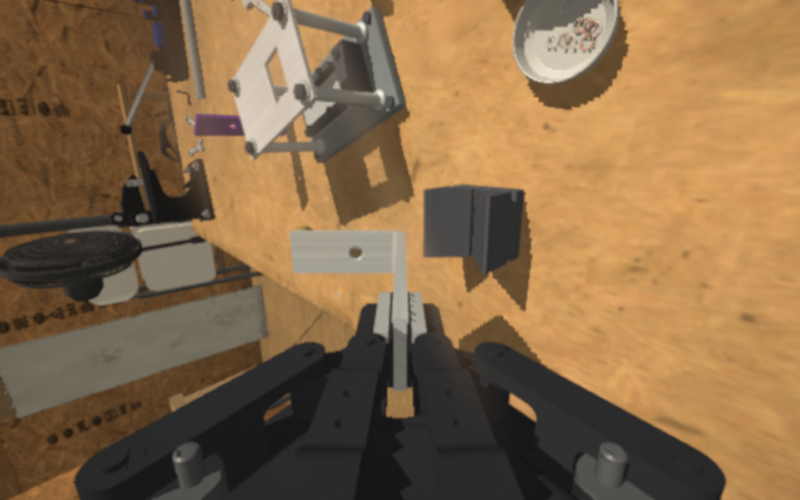

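The pose matches the prediction: the heel is at view (403,232–272), and the vee's +y lip (424,190–258) and slot (x=471) fall within 1–2 px of the model at y=0.106. I'm lowering the bracket.

Emit:
play_rows:
  moves:
    - {"dp":[0.4,9,8.6],"angular":[0,0,0],"jaw":1}
    - {"dp":[0.4,9,8.6],"angular":[0,0,0],"jaw":1}
    - {"dp":[0.4,9,8.6],"angular":[0,0,0],"jaw":1}
    - {"dp":[0.4,9,8.6],"angular":[0,0,0],"jaw":1}
    - {"dp":[0.4,9,8.6],"angular":[0,0,0],"jaw":1}
    - {"dp":[0,6,6],"angular":[0,0,0],"jaw":1}
    - {"dp":[0,2,2],"angular":[0,0,0],"jaw":1}
    - {"dp":[0,0,0],"angular":[0,0,0],"jaw":1}

```text
clock: 10.05
position: [0.4467, 0.0242, 0.1209]
tcp_rot: [0.924, 0.005, -0.004, -0.383]
wrist_force: [-0.3, -0.2, -2.8]
width: 0.055
gripper_force: 78.4
```

```bash
python3 -c "
from go import *
go([.4466,.0247,.1106],pose(.7,45),6)"
```

```text
now [0.4467 0.0242 0.1209] q [-0.42  0.1   1.78  0.7   1.64  1.05] F [-0.3 -0.2 -2.8] rotleft [ 0.02  0.18 -0.16]
{"dp": [-0.0, 1.1, 1.3], "angular": [0.0, 0.03, -0.03]}
{"dp": [-0.0, 1.2, 1.3], "angular": [0.0, 0.03, -0.03]}
{"dp": [-0.0, 1.1, 1.2], "angular": [0.0, 0.03, -0.03]}
{"dp": [-0.0, 1.2, 1.3], "angular": [0.0, 0.03, -0.03]}
{"dp": [-0.0, 1.1, 1.3], "angular": [0.0, 0.03, -0.03]}
{"dp": [-0.0, 1.2, 1.3], "angular": [0.0, 0.03, -0.03]}
```

Emit:
play_rows:
  moves:
    - {"dp":[0,1.2,1.3],"angular":[0,0,0],"jaw":1}
    - {"dp":[0,1.2,1.3],"angular":[0,0,0],"jaw":1}
    - {"dp":[0,1.2,1.3],"angular":[0,0,0],"jaw":1}
    - {"dp":[0,0,0],"angular":[0,0,0],"jaw":1}

```text
clock: 10.38
position: [0.447, 0.0242, 0.1165]
tcp_rot: [0.924, 0.005, -0.003, -0.382]
wrist_force: [-0.2, 0.4, -2.2]
width: 0.054
gripper_force: 78.6
```

Emit:
play_rows:
  moves:
    - {"dp":[0,1,1],"angular":[0,0,0],"jaw":1}
    - {"dp":[0,1,1],"angular":[0,0,0],"jaw":1}
    - {"dp":[0,0,0],"angular":[0,0,0],"jaw":1}

```text
clock: 10.63
position: [0.4469, 0.0243, 0.1135]
tcp_rot: [0.924, 0.005, -0.004, -0.382]
wrist_force: [0.1, -0.6, -1.5]
width: 0.057
gripper_force: 78.6
```

Emit:
play_rows:
  moves:
    - {"dp":[0,0.7,0.7],"angular":[0,0,0],"jaw":1}
    - {"dp":[0,0,0],"angular":[0,0,0],"jaw":1}

```text
clock: 10.8
position: [0.4471, 0.0242, 0.1127]
tcp_rot: [0.924, 0.005, -0.003, -0.382]
wrist_force: [-0.2, 0.1, -2.4]
width: 0.054
gripper_force: 78.7
```

Emit:
play_rows:
  moves:
    - {"dp":[0,1,1],"angular":[0,0,0],"jaw":1}
    - {"dp":[0,0,0],"angular":[0,0,0],"jaw":1}

```text
clock: 10.97
position: [0.4473, 0.0239, 0.112]
tcp_rot: [0.924, 0.006, -0.003, -0.382]
wrist_force: [-0.9, -2.8, 4.2]
width: 0.053
gripper_force: 79.6
```

Emit:
play_rows:
  moves:
    - {"dp":[0,1,1],"angular":[0,0,0],"jaw":1}
    - {"dp":[0,0,0],"angular":[0,0,0],"jaw":1}

```text
clock: 11.13
position: [0.4476, 0.0236, 0.1116]
tcp_rot: [0.924, 0.006, -0.003, -0.382]
wrist_force: [-2.7, -7.4, 10.9]
width: 0.056
gripper_force: 80.8
```

Emit:
play_rows:
  moves:
    - {"dp":[0,1,1],"angular":[0,0,0],"jaw":1}
    - {"dp":[0,0,0],"angular":[0,0,0],"jaw":1}

```text
clock: 11.3
position: [0.4478, 0.0234, 0.1111]
tcp_rot: [0.924, 0.006, -0.002, -0.383]
wrist_force: [-5.3, -10.8, 17.3]
width: 0.058
gripper_force: 81.7
```

Emit:
play_rows:
  moves:
    - {"dp":[0,0.8,-1.2],"angular":[0,0,0],"jaw":1}
    - {"dp":[0,0,0],"angular":[0,0,0],"jaw":1}

```text
clock: 11.47
position: [0.4479, 0.0224, 0.1105]
tcp_rot: [0.924, 0.006, -0.002, -0.383]
wrist_force: [-2.2, -4.6, 10.4]
width: 0.055
gripper_force: 80.4
```

Emit:
play_rows:
  moves:
    - {"dp":[0,0.8,0],"angular":[0,0,0],"jaw":1}
    - {"dp":[0,0,0],"angular":[0,0,0],"jaw":1}

```text
clock: 11.63
position: [0.4479, 0.0222, 0.1103]
tcp_rot: [0.924, 0.006, -0.002, -0.383]
wrist_force: [-1.6, -2.2, 11.7]
width: 0.059
gripper_force: 80.4
```

Emit:
play_rows:
  moves:
    - {"dp":[0,0,0],"angular":[0,0,0],"jaw":0.7}
    - {"dp":[0,0,0],"angular":[0,0,0],"jaw":0.6}
    - {"dp":[0,0,0],"angular":[0,0,0],"jaw":0.5}
    - {"dp":[0,0,0],"angular":[0,0,0],"jaw":0.5}
    - {"dp":[0,0,-5],"angular":[0,0,0],"jaw":0.5}
    - {"dp":[0,0,-15],"angular":[0,0,0],"jaw":0.5}
    - {"dp":[0,0,-20],"angular":[0,0,0],"jaw":0.5}
    - {"dp":[0,0,-20],"angular":[0,0,0],"jaw":0.5}

```text
clock: 12.3
position: [0.4473, -0.0205, 0.1511]
tcp_rot: [0.924, 0.005, -0.004, -0.382]
wrist_force: [0.1, 0.4, -0.1]
width: 0.251
gripper_force: 0.0
```

```bash
python3 -c "
from go import *
print(monitor.read_state()['width'])
go([.445,.13,.30],pose(.7,-45),16)"
```

```text
0.2505971484890268
now [ 0.4473 -0.0205  0.1511] q [-0.5   0.1   1.71  0.67  1.74  1.03] F [ 0.1  0.4 -0.1] rotleft [-8.996e+01  2.200e-01  6.000e-02]
{"dp": [-0.1, -13.2, 0.1], "angular": [-5.62, 0.01, 0.0]}
{"dp": [-0.0, -13.2, -1.3], "angular": [-5.62, 0.01, 0.0]}
{"dp": [-0.1, -13.0, -2.5], "angular": [-5.62, 0.01, 0.0]}
{"dp": [-0.0, -12.7, -3.8], "angular": [-5.62, 0.01, 0.0]}
{"dp": [-0.1, -12.3, -5.0], "angular": [-5.62, 0.01, 0.0]}
{"dp": [-0.0, -11.7, -6.2], "angular": [-5.62, 0.01, 0.0]}
{"dp": [-0.1, -11.0, -7.2], "angular": [-5.62, 0.01, 0.0]}
{"dp": [-0.0, -10.3, -8.4], "angular": [-5.62, 0.01, 0.0]}
{"dp": [-0.1, -9.4, -9.3], "angular": [-5.62, 0.01, 0.0]}
{"dp": [-0.0, -8.4, -10.2], "angular": [-5.62, 0.01, 0.0]}
{"dp": [-0.1, -7.5, -10.9], "angular": [-5.62, 0.01, 0.0]}
{"dp": [0.0, -6.3, -11.7], "angular": [-5.62, 0.01, 0.0]}
{"dp": [-0.0, -5.1, -12.2], "angular": [-5.62, 0.01, 0.0]}
{"dp": [-0.1, -3.9, -12.6], "angular": [-5.62, 0.01, 0.0]}
{"dp": [-0.0, -2.7, -13.0], "angular": [-5.62, 0.01, 0.0]}
{"dp": [-0.0, -1.4, -13.2], "angular": [-5.62, 0.01, 0.0]}
```

Emit:
play_rows:
  moves:
    - {"dp":[0,-18,-18],"angular":[0,0,0],"jaw":0.3}
    - {"dp":[0,-18,-18],"angular":[0,0,0],"jaw":0.3}
    - {"dp":[0,-18,-18],"angular":[0,0,0],"jaw":0.3}
    - {"dp":[0,-18,-18],"angular":[0,0,0],"jaw":0.3}
    - {"dp":[0,0,0],"angular":[0,0,0],"jaw":0.3}

```text
clock: 12.72
position: [0.4491, -0.0207, 0.2577]
tcp_rot: [0.925, 0.007, 0.0, -0.381]
wrist_force: [0.4, -0.5, 0.9]
width: 0.351
gripper_force: 0.0
```

```bash
python3 -c "
from go import *
go([.445,.22,.22],pose(.7,-45),16)"
```

```text
now [ 0.4491 -0.0207  0.2577] q [-0.5  -0.    1.59  0.71  1.91  1.17] F [ 0.4 -0.5  0.9] rotleft [-8.974e+01 -3.500e-01  3.000e-02]
{"dp": [-0.1, -9.0, 12.3], "angular": [-5.61, -0.02, 0.0]}
{"dp": [-0.1, -10.2, 11.3], "angular": [-5.61, -0.02, 0.0]}
{"dp": [-0.0, -11.3, 10.3], "angular": [-5.61, -0.02, 0.0]}
{"dp": [-0.1, -12.1, 9.1], "angular": [-5.61, -0.02, 0.0]}
{"dp": [-0.0, -13.1, 7.9], "angular": [-5.61, -0.02, 0.0]}
{"dp": [-0.1, -13.7, 6.5], "angular": [-5.61, -0.02, 0.0]}
{"dp": [-0.1, -14.3, 5.2], "angular": [-5.61, -0.02, 0.0]}
{"dp": [-0.0, -14.8, 3.8], "angular": [-5.61, -0.02, 0.0]}
{"dp": [-0.1, -15.0, 2.3], "angular": [-5.61, -0.02, 0.0]}
{"dp": [-0.0, -15.2, 0.9], "angular": [-5.61, -0.02, 0.0]}
{"dp": [-0.1, -15.3, -0.7], "angular": [-5.61, -0.02, 0.0]}
{"dp": [-0.0, -15.0, -2.1], "angular": [-5.61, -0.02, 0.0]}
{"dp": [-0.1, -14.8, -3.6], "angular": [-5.61, -0.02, 0.0]}
{"dp": [-0.1, -14.4, -5.1], "angular": [-5.61, -0.02, 0.0]}
{"dp": [-0.0, -13.8, -6.4], "angular": [-5.61, -0.02, 0.0]}
{"dp": [-0.1, -13.1, -7.7], "angular": [-5.61, -0.02, 0.0]}
```

Emit:
play_rows:
  moves:
    - {"dp":[0,-9,12.3],"angular":[-5.61,0,0],"jaw":0.3}
    - {"dp":[0,-10.2,11.3],"angular":[-5.61,0,0],"jaw":0.3}
    - {"dp":[0,-11.3,10.3],"angular":[-5.61,0,0],"jaw":0.3}
    - {"dp":[0,-12.1,9.1],"angular":[-5.61,0,0],"jaw":0.3}
    - {"dp":[0,-13.1,7.9],"angular":[-5.61,0,0],"jaw":0.3}
    - {"dp":[0,-13.7,6.5],"angular":[-5.61,0,0],"jaw":0.3}
    - {"dp":[0,-14.3,5.2],"angular":[-5.61,0,0],"jaw":0.3}
    - {"dp":[0,-14.8,3.8],"angular":[-5.61,0,0],"jaw":0.3}

```text
clock: 13.38
position: [0.4463, 0.1009, 0.2345]
tcp_rot: [1.0, 0.006, -0.0, 0.002]
wrist_force: [0.1, -0.1, -0.3]
width: 0.353
gripper_force: 0.0
```

Emit:
play_rows:
  moves:
    - {"dp":[0,-15,2.3],"angular":[-5.61,0,0],"jaw":0.3}
    - {"dp":[0,-15.2,0.9],"angular":[-5.61,0,0],"jaw":0.3}
    - {"dp":[0,-15.3,-0.7],"angular":[-5.61,0,0],"jaw":0.3}
    - {"dp":[0,-15,-2.1],"angular":[-5.61,0,0],"jaw":0.3}
    - {"dp":[0,-14.8,-3.6],"angular":[-5.61,0,0],"jaw":0.3}
    - {"dp":[0,-14.4,-5.1],"angular":[-5.61,0,0],"jaw":0.3}
    - {"dp":[0,-13.8,-6.4],"angular":[-5.61,0,0],"jaw":0.3}
    - {"dp":[0,-13.1,-7.7],"angular":[-5.61,0,0],"jaw":0.3}

```text
clock: 14.05
position: [0.4446, 0.2218, 0.2155]
tcp_rot: [0.924, 0.006, 0.002, 0.383]
wrist_force: [1.3, -0.2, 1.0]
width: 0.35
gripper_force: 0.0
```

```bash
python3 -c "
from go import *
go([.445,.2196,.1455],pose(.7,-45),6)"
```

```text
now [0.4446 0.2218 0.2155] q [ 0.68  0.32  1.32 -0.65  1.97  2.13] F [ 1.3 -0.2  1. ] rotleft [0.1  0.04 0.12]
{"dp": [0.1, -8.0, 8.5], "angular": [0.02, 0.01, 0.02]}
{"dp": [0.1, -8.0, 8.5], "angular": [0.02, 0.01, 0.02]}
{"dp": [0.0, -8.0, 8.5], "angular": [0.02, 0.01, 0.02]}
{"dp": [0.1, -8.0, 8.5], "angular": [0.02, 0.01, 0.02]}
{"dp": [0.1, -8.0, 8.5], "angular": [0.02, 0.01, 0.02]}
{"dp": [0.0, -8.0, 8.5], "angular": [0.02, 0.01, 0.02]}
```

Emit:
play_rows:
  moves:
    - {"dp":[0,-8,8.5],"angular":[0,0,0],"jaw":0.3}
    - {"dp":[0,-8,8.5],"angular":[0,0,0],"jaw":0.3}
    - {"dp":[0,-8,8.5],"angular":[0,0,0],"jaw":0.3}
    - {"dp":[0,-8,8.5],"angular":[0,0,0],"jaw":0.3}
    - {"dp":[0,-8,8.5],"angular":[0,0,0],"jaw":0.3}
    - {"dp":[0,-8,8.5],"angular":[0.1,0,0],"jaw":0.3}
    - {"dp":[0,0,0],"angular":[0,0,0],"jaw":0.3}

```text
clock: 14.63
position: [0.444, 0.2177, 0.1432]
tcp_rot: [0.924, 0.006, -0.0, 0.381]
wrist_force: [-0.6, 0.3, 0.2]
width: 0.353
gripper_force: 0.0
```

Run:
```python
from h import *
st=monitor.read_state(); im=np.ascontiguousarray(capture("wrist")[:,:,::-1]); cv2.imwrite("pics/w4.png",im)
Rt=R.from_quat(st["tcp_rot"]).as_matrix();print(st["position"],Rt[:,0],Rt[:,2],st["q"].round(2),st["width"])
np.save("w4.npy",np.r_[st["position"],st["tcp_rot"]]);c=cam("wrist",st)
O=np.array([.4445,.1037,.025]); X=np.array([1,.0122,0]); u=np.array([0,-.707,.707]); v=np.array([0,.707,.707])
B=lambda b:O+(X*b[0]+v*b[1]+u*b[2])/1e3
F=[(-15,80,0),(15,80,0),(15,80,6),(-15,80,6)]
for b in F+[(-15,6,130),(15,6,130),(-15,0,130)]: print(b,np.round(proj(c,B(b)),1))
s=2; x0,y0=160,60
z=cv2.resize(im[y0:y0+300,x0:x0+400],None,fx=s,fy=s,interpolation=cv2.INTER_CUBIC)
for poly in (F,[(-15,6,130),(15,6,130),(15,6,6),(-15,6,6)],[(15,80,6),(15,6,6),(-15,6,6),(-15,80,6)]):
    cv2.polylines(z,[np.int32([((a-x0+.5)*s,(b-y0+.5)*s) for a,b in [proj(c,B(p)) for p in poly]])],True,(0,255,0),1)
cv2.imwrite("pics/w4v.png",z)
```

```text
[0.44396296 0.2176846  0.14319697] [ 0.99991842  0.0114683  -0.0056243 ] [ 0.00409201 -0.70472156 -0.70947218] [ 0.68  0.39  1.39 -0.61  1.86  2.2 ] 0.3532296237580451
(-15, 80, 0) [315.5 228.4]
(15, 80, 0) [315.4 192.1]
(15, 80, 6) [323.3 192.2]
(-15, 80, 6) [323.  228.5]
(-15, 6, 130) [440.6 202.6]
(15, 6, 130) [444.3 174.6]
(-15, 0, 130) [438.3 200.9]
```

View pics/w4v.png

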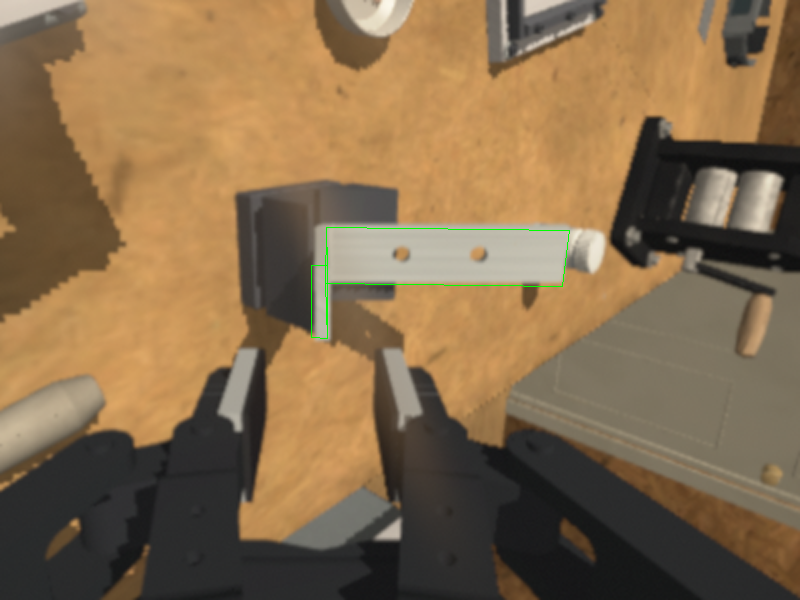

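The bracket sits in the vee right on the predicted outline (foot edge at crop (312–328, 225–338), leg to x=568), with the pads straddling the foot's axis. I'll grip the foot.

```bash
python3 -c "
from go import *
go([.445,.1486,.0749],pose(.7,-45),6)"
```

```text
now [0.4443 0.2181 0.1446] q [ 0.68  0.38  1.39 -0.62  1.86  2.2 ] F [-0.  -0.3  0.6] rotleft [-0.22  0.2   0.15]
{"dp": [0.0, 0.0, 16.4], "angular": [-0.04, 0.03, 0.03]}
{"dp": [0.0, 0.1, 16.4], "angular": [-0.04, 0.03, 0.03]}
{"dp": [0.1, -0.0, 16.4], "angular": [-0.04, 0.03, 0.03]}
{"dp": [-0.0, -0.0, 16.4], "angular": [-0.04, 0.03, 0.03]}
{"dp": [-0.0, -0.0, 16.4], "angular": [-0.04, 0.03, 0.03]}
{"dp": [-0.1, -0.0, 16.4], "angular": [-0.04, 0.03, 0.03]}
```

Emit:
play_rows:
  moves:
    - {"dp":[0,0,16.4],"angular":[-0.1,0.1,0.1],"jaw":0.3}
    - {"dp":[0,0,16.4],"angular":[-0.1,0.1,0],"jaw":0.3}
    - {"dp":[0,0,16.4],"angular":[0,0,0],"jaw":0.3}
    - {"dp":[0,0,16.4],"angular":[0,0,0],"jaw":0.3}
    - {"dp":[0,0,16.4],"angular":[0,0,0],"jaw":0.3}
    - {"dp":[0,0,12],"angular":[0,0,0],"jaw":0.3}
    - {"dp":[0,0,0],"angular":[0,0,0],"jaw":0.3}
    - {"dp":[0,0,0],"angular":[0,0,0],"jaw":0.3}

```text
clock: 15.35
position: [0.4457, 0.1525, 0.0794]
tcp_rot: [0.924, 0.006, 0.003, 0.382]
wrist_force: [0.4, -0.7, 0.0]
width: 0.349
gripper_force: 0.0
```

```bash
python3 -c "
from go import *
go([.445,.1486,.0749],pose(.7,-45),1)"
```

```text
now [0.4457 0.1525 0.0794] q [ 0.58  0.37  1.56 -0.64  1.68  2.22] F [ 0.4 -0.7  0. ] rotleft [-0.08 -0.09 -0.02]
{"dp": [-0.7, -0.5, 5.9], "angular": [-0.08, -0.09, -0.02]}
```

Then close step by step while watching the force.

Emit:
play_rows:
  moves:
    - {"dp":[-0.5,-0.4,4.5],"angular":[-0.1,0,0],"jaw":0.5}
    - {"dp":[0,0,0],"angular":[0,0,0],"jaw":0.7}
    - {"dp":[0,0,0],"angular":[0,0,0],"jaw":0.8}
    - {"dp":[0,0,0],"angular":[0,0,0],"jaw":0.85}
    - {"dp":[0,0,0],"angular":[0,0,0],"jaw":0.85}
  grip_force: 25

```text
clock: 15.77
position: [0.4452, 0.1499, 0.0759]
tcp_rot: [0.924, 0.006, 0.003, 0.383]
wrist_force: [0.2, 0.6, 0.7]
width: 0.075
gripper_force: 0.3
```

Emit:
play_rows:
  moves:
    - {"dp":[0,0,0],"angular":[0,0,0],"jaw":0.9}
    - {"dp":[0,0,0],"angular":[0,0,0],"jaw":1}
    - {"dp":[0,0,0],"angular":[0,0,0],"jaw":1}
    - {"dp":[0,0,0],"angular":[0,0,0],"jaw":1}

```text
clock: 16.1
position: [0.4452, 0.1499, 0.0757]
tcp_rot: [0.924, 0.006, 0.003, 0.383]
wrist_force: [-1.0, 1.7, 1.9]
width: 0.064
gripper_force: 27.5
```

Emit:
play_rows:
  moves:
    - {"dp":[0,0,0],"angular":[0,0,0],"jaw":1}
    - {"dp":[0,0,0],"angular":[0,0,0],"jaw":1}
  grip_force: 80

```text
clock: 16.27
position: [0.4452, 0.15, 0.0758]
tcp_rot: [0.924, 0.006, 0.003, 0.383]
wrist_force: [-1.0, 3.9, 3.1]
width: 0.05
gripper_force: 79.6
```

```bash
python3 -c "
from go import *
go([.445,.1486,.0749],pose(.7,-45),1);print(monitor.read_state()['wrist_torque'])"
```

```text
now [0.4452 0.15   0.0758] q [ 0.58  0.37  1.56 -0.64  1.67  2.23] F [-1.   3.9  3.1] rotleft [-0.   -0.14  0.01]
{"dp": [-0.2, 0.4, 1.6], "angular": [-0.0, -0.14, 0.01]}
[ 0.47859765  0.14234247 -0.04420386]
```

Emit:
play_rows:
  moves:
    - {"dp":[0,2,-2],"angular":[0,0,0],"jaw":1}
    - {"dp":[0,6,-6],"angular":[0,0,0],"jaw":1}
    - {"dp":[0,15,-15],"angular":[0,0,0],"jaw":1}
    - {"dp":[0,20,-20],"angular":[0,0,0],"jaw":1}
    - {"dp":[0,20,-20],"angular":[0,0,0],"jaw":1}
    - {"dp":[0,20,-20],"angular":[0,0,0],"jaw":1}
    - {"dp":[0,15,-15],"angular":[0,0,0],"jaw":1}
    - {"dp":[0,0,0],"angular":[0,0,0],"jaw":1}

```text
clock: 16.93
position: [0.4461, 0.1502, 0.2191]
tcp_rot: [0.924, 0.004, 0.006, 0.381]
wrist_force: [0.1, 0.8, -2.1]
width: 0.06
gripper_force: 78.8
```

```bash
python3 -c "
from go import *
go([.53,-.04,.25],pose(14.9,0),16);print(monitor.read_state()['wrist_torque'])"
```

```text
now [0.4461 0.1502 0.2191] q [ 0.58  0.19  1.46 -0.68  1.89  2.06] F [ 0.1  0.8 -2.1] rotleft [ 44.64   5.07 -13.6 ]
{"dp": [5.1, 9.8, 7.1], "angular": [2.79, 0.32, -0.85]}
{"dp": [4.9, 10.2, 6.6], "angular": [2.79, 0.32, -0.85]}
{"dp": [4.8, 10.6, 6.2], "angular": [2.79, 0.32, -0.85]}
{"dp": [4.5, 11.0, 5.6], "angular": [2.79, 0.32, -0.85]}
{"dp": [4.3, 11.3, 5.1], "angular": [2.79, 0.32, -0.85]}
{"dp": [4.2, 11.6, 4.6], "angular": [2.79, 0.32, -0.85]}
{"dp": [3.9, 11.8, 4.1], "angular": [2.79, 0.32, -0.85]}
{"dp": [3.8, 12.1, 3.5], "angular": [2.79, 0.32, -0.85]}
{"dp": [3.5, 12.3, 2.9], "angular": [2.79, 0.32, -0.85]}
{"dp": [3.4, 12.5, 2.3], "angular": [2.79, 0.32, -0.85]}
{"dp": [3.1, 12.6, 1.7], "angular": [2.79, 0.32, -0.85]}
{"dp": [3.0, 12.8, 1.2], "angular": [2.79, 0.32, -0.85]}
{"dp": [2.7, 12.8, 0.5], "angular": [2.79, 0.32, -0.85]}
{"dp": [2.6, 12.9, -0.1], "angular": [2.79, 0.32, -0.85]}
{"dp": [2.4, 12.9, -0.7], "angular": [2.79, 0.32, -0.85]}
{"dp": [2.2, 12.9, -1.3], "angular": [2.79, 0.32, -0.85]}
[0.66761768 0.00259027 0.07462267]
```

Emit:
play_rows:
  moves:
    - {"dp":[5.1,9.8,7.1],"angular":[2.79,0.32,-0.85],"jaw":1}
    - {"dp":[4.9,10.2,6.6],"angular":[2.79,0.32,-0.85],"jaw":1}
    - {"dp":[4.8,10.6,6.2],"angular":[2.79,0.32,-0.85],"jaw":1}
    - {"dp":[4.5,11,5.6],"angular":[2.79,0.32,-0.85],"jaw":1}
    - {"dp":[4.3,11.3,5.1],"angular":[2.79,0.32,-0.85],"jaw":1}
    - {"dp":[4.2,11.6,4.6],"angular":[2.79,0.32,-0.85],"jaw":1}
    - {"dp":[3.9,11.8,4.1],"angular":[2.79,0.32,-0.85],"jaw":1}
    - {"dp":[3.8,12.1,3.5],"angular":[2.79,0.32,-0.85],"jaw":1}

```text
clock: 17.6
position: [0.4867, 0.054, 0.2283]
tcp_rot: [0.978, 0.07, -0.001, 0.195]
wrist_force: [0.7, -0.1, -3.0]
width: 0.055
gripper_force: 78.8
```

Emit:
play_rows:
  moves:
    - {"dp":[3.5,12.3,2.9],"angular":[2.79,0.32,-0.85],"jaw":1}
    - {"dp":[3.4,12.5,2.3],"angular":[2.79,0.32,-0.85],"jaw":1}
    - {"dp":[3.1,12.6,1.7],"angular":[2.79,0.32,-0.85],"jaw":1}
    - {"dp":[3,12.8,1.2],"angular":[2.79,0.32,-0.85],"jaw":1}
    - {"dp":[2.7,12.8,0.5],"angular":[2.79,0.32,-0.85],"jaw":1}
    - {"dp":[2.6,12.9,0],"angular":[2.79,0.32,-0.85],"jaw":1}
    - {"dp":[2.4,12.9,-0.7],"angular":[2.79,0.32,-0.85],"jaw":1}
    - {"dp":[2.2,12.9,-1.3],"angular":[2.79,0.32,-0.85],"jaw":1}

```text
clock: 18.27
position: [0.5288, -0.0411, 0.2437]
tcp_rot: [0.991, 0.13, -0.005, -0.0]
wrist_force: [0.3, -0.1, -2.6]
width: 0.057
gripper_force: 78.8
```

Emit:
play_rows:
  moves:
    - {"dp":[0,0,0],"angular":[0,0,0],"jaw":1}
    - {"dp":[0,0,0],"angular":[0,0,0],"jaw":1}
    - {"dp":[0,0,0],"angular":[0,0,0],"jaw":1}

```text
clock: 18.52
position: [0.5287, -0.0401, 0.2438]
tcp_rot: [0.992, 0.13, -0.005, 0.001]
wrist_force: [-0.3, -0.2, -2.3]
width: 0.056
gripper_force: 78.8
```

```bash
cat > jig.py <<'E'
from h import *
st=monitor.read_state(); im=np.ascontiguousarray(capture("wrist")[:,:,::-1]); cv2.imwrite("pics/w5.png",im)
Rt=R.from_quat(st["tcp_rot"]).as_matrix();print(st["position"],Rt[:,0].round(4),Rt[:,2].round(4),st["q"].round(2),st["wrist_force"].round(1))
c=cam("wrist",st)
S=np.array([.616,-.1725,.012]); jy=np.array([-.257,.966,0]); jx=np.array([.966,.257,0])
def J(a,b,z): return S+jx*a/1e3+jy*b/1e3+[0,0,z/1e3]
print("seat px",np.round(proj(c,S),1))
q=np.array([proj(c,J(a,b,0)) for a in(-22,22) for b in(-75,75)]); x0,y0=np.floor(q.min(0)).astype(int)-8; x1,y1=np.ceil(q.max(0)).astype(int)+8
x0,y0=max(x0,0),max(y0,0); x1,y1=min(x1,640),min(y1,400); print(x0,y0,x1,y1)
hsv=cv2.cvtColor(im,cv2.COLOR_BGR2HSV); 
br=((hsv[...,1]<70)&(hsv[...,2]>130)).astype(np.uint8)
n,l,s,ce=cv2.connectedComponentsWithStats(br,connectivity=4)
for i in range(1,n):
    if s[i,4]>60 and x0-60<ce[i][0]<x1+60 and y0-60<ce[i][1]<y1+60:
        cn=max(cv2.findContours((l==i).astype(np.uint8),0,2)[0],key=cv2.contourArea)
        print("comp",s[i],ce[i].round(1),[tuple(np.round(onz(c,*p,.012)[:2],4)) for p in cv2.boxPoints(cv2.minAreaRect(cn))])
        hole=(l[s[i,1]:s[i,1]+s[i,3],s[i,0]:s[i,0]+s[i,2]]!=i).astype(np.uint8)
        m,hl,hs,hc=cv2.connectedComponentsWithStats(hole)
        for k in range(1,m):
            if hs[k,0]>0 and hs[k,1]>0 and hs[k,0]+hs[k,2]<hole.shape[1] and hs[k,1]+hs[k,3]<hole.shape[0] and hs[k,4]>4:
                p=hc[k]+s[i,:2]; print("   hole",p.round(1),hs[k,4],onz(c,*p,.012)[:2].round(4))
for p in[J(0,-20,0),J(0,20,0)]: print("pred hole px",np.round(proj(c,p),1))
E
python3 jig.py
```

```text
[ 0.52868389 -0.04006571  0.24382236] [ 0.9663  0.2574 -0.0095] [-0.0088 -0.004  -1.    ] [-0.14  0.08  1.39 -0.01  1.68  1.17] [-0.3 -0.2 -2.3]
seat px [440.8 130.8]
371 104 513 157
comp [ 371   92  150   74 1841] [432.  104.6] [(np.float64(0.6113), np.float64(-0.0499)), (np.float64(0.7277), np.float64(-0.193)), (np.float64(0.679), np.float64(-0.251)), (np.float64(0.5523), np.float64(-0.1031))]
comp [ 388  117  113   29 2806] [443.1 131.5] [(np.float64(0.6139), np.float64(-0.1039)), (np.float64(0.6512), np.float64(-0.2358)), (np.float64(0.6205), np.float64(-0.2509)), (np.float64(0.5822), np.float64(-0.1152))]
   hole [426.3 129.1] 67 [ 0.6132 -0.1544]
   hole [458.7 128.6] 64 [ 0.6242 -0.1929]
comp [441 158  58   7 237] [470.4 162.2] [(np.float64(0.582), np.float64(-0.1863)), (np.float64(0.6037), np.float64(-0.2556)), (np.float64(0.5968), np.float64(-0.2592)), (np.float64(0.575), np.float64(-0.1895))]
comp [380 159  14   7  63] [386.3 163. ] [(np.float64(0.5634), np.float64(-0.111)), (np.float64(0.5676), np.float64(-0.1269)), (np.float64(0.5604), np.float64(-0.1295)), (np.float64(0.5561), np.float64(-0.1134))]
comp [399 160  38   6 163] [417.2 163. ] [(np.float64(0.5684), np.float64(-0.1347)), (np.float64(0.5806), np.float64(-0.1802)), (np.float64(0.5746), np.float64(-0.1826)), (np.float64(0.5623), np.float64(-0.1369))]
pred hole px [457.  130.9]
pred hole px [424.7 130.8]
```

```bash
python3 -c "
from go import *
go([.6013,-.1148,.14],pose(15.8,0),8)"
```

```text
now [ 0.5288 -0.0397  0.2441] q [-0.14  0.07  1.39 -0.01  1.68  1.17] F [-0.6 -0.1 -2.6] rotleft [ 0.1   0.51 -0.83]
{"dp": [6.5, 11.4, 13.0], "angular": [0.01, 0.06, -0.1]}
{"dp": [6.4, 11.4, 13.0], "angular": [0.01, 0.06, -0.1]}
{"dp": [6.4, 11.4, 12.9], "angular": [0.01, 0.06, -0.1]}
{"dp": [6.3, 11.4, 13.0], "angular": [0.01, 0.06, -0.1]}
{"dp": [6.3, 11.5, 13.0], "angular": [0.01, 0.06, -0.1]}
{"dp": [6.3, 11.5, 13.0], "angular": [0.01, 0.06, -0.1]}
{"dp": [6.3, 11.4, 13.0], "angular": [0.01, 0.06, -0.1]}
{"dp": [6.2, 11.5, 13.0], "angular": [0.01, 0.06, -0.1]}
```

Emit:
play_rows:
  moves:
    - {"dp":[6.4,11.4,13],"angular":[0,0.06,-0.1],"jaw":1}
    - {"dp":[6.4,11.4,13],"angular":[0,0.06,-0.1],"jaw":1}
    - {"dp":[6.4,11.4,13],"angular":[0,0.06,-0.1],"jaw":1}
    - {"dp":[6.3,11.4,13],"angular":[0,0.06,-0.1],"jaw":1}
    - {"dp":[6.3,11.4,13],"angular":[0,0.06,-0.1],"jaw":1}
    - {"dp":[6.3,11.4,13],"angular":[0,0.06,-0.1],"jaw":1}
    - {"dp":[6.3,11.4,13],"angular":[0,0.06,-0.1],"jaw":1}
    - {"dp":[0,0,0],"angular":[0,0.1,-0.1],"jaw":1}

```text
clock: 19.23
position: [0.592, -0.1058, 0.1501]
tcp_rot: [0.991, 0.137, -0.002, 0.0]
wrist_force: [-0.5, -0.6, -3.8]
width: 0.053
gripper_force: 78.7
```

```bash
python3 -c "
from go import *
go([.6013,-.1148,.1],pose(15.8,0),6)
st=monitor.read_state();im=np.ascontiguousarray(capture('wrist')[:,:,::-1]);cv2.imwrite('pics/w6.png',im);c=cam('wrist',st);Rt=R.from_quat(st['tcp_rot']).as_matrix()
hsv=cv2.cvtColor(im,cv2.COLOR_BGR2HSV)
# leg predicted corners (top face z'=6, bracket y=6) and jig edges in px
for b in [(-15,6,0),(15,6,0),(-15,6,130),(15,6,130)]: print('leg',b,np.round(proj(c,st['position']+Rt@(np.array([b[0],b[2]-3,68.7-b[1]])/1e3)),1))
S=np.array([.6182,-.1745]);jy=np.array([-.2723,.9622]);jx=np.array([.9622,.2723])
for a,b,z in [(-18,-69,.022),(18,-69,.022),(-18,0,.022),(18,0,.022),(-43,0,.012),(43,0,.012)]: print('jig',a,b,np.round(proj(c,np.r_[S+jx*a/1e3+jy*b/1e3,z]),1))
p0=np.array(proj(c,np.r_[S-.03*jy,.02])); u=int(p0[0]); print('col',u); print(hsv[60:330:2,u,2].tolist()); print(hsv[60:330:2,u,1].tolist())
v=int(p0[1]); print('row',v,hsv[v,300:560:2,2].tolist())
"
```

```text
now [ 0.592  -0.1058  0.1501] q [-0.24  0.32  1.3  -0.    1.53  1.06] F [-0.5 -0.6 -3.8] rotleft [-0.01  0.19 -0.04]
{"dp": [1.1, 1.9, 8.3], "angular": [-0.0, 0.03, -0.01]}
{"dp": [1.1, 1.8, 8.4], "angular": [-0.0, 0.03, -0.01]}
{"dp": [1.1, 1.9, 8.3], "angular": [-0.0, 0.03, -0.01]}
{"dp": [1.1, 1.9, 8.4], "angular": [-0.0, 0.03, -0.01]}
{"dp": [1.1, 1.8, 8.4], "angular": [-0.0, 0.03, -0.01]}
{"dp": [1.1, 1.9, 8.3], "angular": [-0.0, 0.03, -0.01]}
leg (-15, 6, 0) [314.6 239.8]
leg (15, 6, 0) [314.4 200.3]
leg (-15, 6, 130) [493.5 239.7]
leg (15, 6, 130) [501.1 200.3]
jig -18 -69 [469.5 206.1]
jig 18 -69 [475.5 168.6]
jig -18 0 [396.6 206.2]
jig 18 0 [399.7 168.5]
jig -43 0 [392.1 226.7]
jig 43 0 [398.9 139.5]
col 429
[20, 20, 18, 18, 18, 17, 16, 44, 93, 99, 96, 96, 94, 93, 94, 95, 94, 95, 96, 97, 125, 168, 177, 180, 177, 175, 181, 188, 189, 186, 183, 179, 173, 170, 173, 175, 175, 176, 176, 176, 198, 211, 213, 212, 213, 209, 209, 171, 80, 80, 81, 80, 52, 42, 84, 145, 195, 208, 204, 206, 205, 207, 205, 204, 208, 207, 207, 206, 205, 201, 174, 169, 182, 183, 180, 179, 183, 182, 183, 176
[... 780 characters left out ...]
6, 6, 13, 13, 7, 13, 7, 15, 15, 15, 15, 15, 23, 8]
row 187 [173, 171, 194, 203, 203, 183, 104, 104, 106, 105, 106, 110, 181, 198, 198, 198, 199, 199, 200, 201, 202, 203, 203, 203, 203, 204, 204, 205, 205, 204, 205, 205, 205, 203, 178, 150, 167, 130, 119, 127, 170, 202, 205, 205, 205, 205, 205, 205, 206, 205, 205, 204, 205, 205, 200, 151, 113, 103, 119, 114, 126, 183, 205, 207, 207, 207, 207, 208, 207, 207, 207, 207, 207, 208, 208, 208, 208, 209, 208, 208, 208, 209, 209, 180, 61, 53, 64, 67, 67, 74, 81, 82, 89, 164, 184, 181, 177, 173, 177, 177, 172, 168, 164, 166, 166, 167, 165, 165, 168, 172, 174, 175, 176, 177, 182, 184, 184, 183, 179, 175, 173, 169, 166, 165, 169, 172, 175, 180, 182, 183]
```

```bash
python3 -c "
from h import *
from scipy.spatial.transform import Rotation as R
st=dict(position=np.array([.5920,-.1058,.1501]),tcp_rot=np.array([.991,.137,-.002,0])); 
st=monitor.read_state();print(st['position']);c=cam('wrist',st)
S=np.array([.6182,-.1745]);jy=np.array([-.2723,.9622]);jx=np.array([.9622,.2723])
for a,b,z in [(0,-69,.012),(0,-69,.017),(0,-74,.022),(0,69,.017),(0,69,.012),(0,74,.022),(0,20,.012),(0,-20,.012),(18,-30,.012),(18,-30,.017),(23,-30,.022)]: print(a,b,z,np.round(proj(c,np.r_[S+jx*a/1e3+jy*b/1e3,z]),1))
im=cv2.imread('pics/w6.png');h=cv2.cvtColor(im,cv2.COLOR_BGR2HSV)
for v in(178,181,184,190,194): print(v,[300+i for i in np.where(np.abs(np.diff((h[v,300:560,2]>140).astype(int))))[0]])
"
```

```text
[ 0.59196585 -0.10515705  0.15180493]
0 -69 0.012 [466.7 185. ]
0 -69 0.017 [469.4 186.3]
0 -74 0.022 [477.4 187.6]
0 69 0.017 [324.1 186.2]
0 69 0.012 [324.  184.9]
0 74 0.022 [318.8 187.6]
0 20 0.012 [374.8 184.9]
0 -20 0.012 [416.2 185. ]
18 -30 0.012 [428.6 166.5]
18 -30 0.017 [430.6 167.5]
23 -30 0.022 [433.3 163.1]
178 [np.int64(310), np.int64(323), np.int64(467), np.int64(486)]
181 [np.int64(310), np.int64(323), np.int64(369), np.int64(379), np.int64(411), np.int64(421), np.int64(467), np.int64(486)]
184 [np.int64(310), np.int64(323), np.int64(367), np.int64(380), np.int64(409), np.int64(421), np.int64(466), np.int64(485)]
190 [np.int64(310), np.int64(323), np.int64(466), np.int64(484)]
194 [np.int64(310), np.int64(323), np.int64(465), np.int64(484)]
```

```bash
python3 -c "
from go import *
go([.6017,-.1146,.098],pose(15.8,0),6)"
```

```text
now [ 0.592  -0.1052  0.1518] q [-0.24  0.32  1.3  -0.    1.53  1.06] F [ 0.1  0.  -2.7] rotleft [ 0.    0.11 -0.02]
{"dp": [1.2, 2.0, 9.0], "angular": [0.0, 0.02, -0.0]}
{"dp": [1.1, 1.9, 8.9], "angular": [0.0, 0.02, -0.0]}
{"dp": [1.1, 2.0, 9.0], "angular": [0.0, 0.02, -0.0]}
{"dp": [1.2, 1.9, 9.0], "angular": [0.0, 0.02, -0.0]}
{"dp": [1.1, 2.0, 8.9], "angular": [0.0, 0.02, -0.0]}
{"dp": [1.2, 1.9, 9.0], "angular": [0.0, 0.02, -0.0]}
```

Emit:
play_rows:
  moves:
    - {"dp":[1.7,2.9,5],"angular":[0,0.1,0],"jaw":1}
    - {"dp":[1.7,2.9,5],"angular":[0,0,0],"jaw":1}
    - {"dp":[1.7,2.9,10],"angular":[0,0,0],"jaw":1}
    - {"dp":[1.7,3,10],"angular":[0,0,0],"jaw":1}
    - {"dp":[0,0,12],"angular":[0,0,0],"jaw":1}
    - {"dp":[0,0,10],"angular":[0,0,0],"jaw":1}
    - {"dp":[0,0,0],"angular":[0,0,0],"jaw":1}
    - {"dp":[0,0,0],"angular":[0,0,0],"jaw":1}

```text
clock: 19.95
position: [0.6021, -0.1151, 0.1008]
tcp_rot: [0.991, 0.137, 0.001, 0.0]
wrist_force: [0.2, 0.7, -2.1]
width: 0.052
gripper_force: 78.6
```

```bash
python3 -c "
from go import *
go([.6017,-.1146,.0807],pose(15.8,0),8)"
```

```text
now [ 0.6021 -0.1151  0.1008] q [-0.25  0.39  1.32  0.    1.44  1.05] F [ 0.2  0.7 -2.1] rotleft [ 0.04 -0.09 -0.05]
{"dp": [-0.0, -0.1, 2.5], "angular": [0.0, -0.01, -0.01]}
{"dp": [-0.1, -0.1, 2.5], "angular": [0.0, -0.01, -0.01]}
{"dp": [0.0, -0.0, 2.5], "angular": [0.0, -0.01, -0.01]}
{"dp": [-0.0, -0.1, 2.6], "angular": [0.0, -0.01, -0.01]}
{"dp": [-0.0, -0.1, 2.5], "angular": [0.0, -0.01, -0.01]}
{"dp": [-0.1, -0.1, 2.5], "angular": [0.0, -0.01, -0.01]}
{"dp": [0.0, -0.0, 2.5], "angular": [0.0, -0.01, -0.01]}
{"dp": [-0.0, -0.1, 2.5], "angular": [0.0, -0.01, -0.01]}
```

Emit:
play_rows:
  moves:
    - {"dp":[-0.1,-0.3,3],"angular":[0,-0.1,0],"jaw":1}
    - {"dp":[-0.1,-0.2,3],"angular":[0,0,0],"jaw":1}
    - {"dp":[0,0,3],"angular":[0,0,0],"jaw":1}
    - {"dp":[0,0,0],"angular":[0,0,0],"jaw":1}

```text
clock: 20.28
position: [0.6021, -0.1148, 0.0925]
tcp_rot: [0.991, 0.137, 0.001, 0.001]
wrist_force: [-0.4, -0.7, -1.7]
width: 0.056
gripper_force: 78.9
```

Emit:
play_rows:
  moves:
    - {"dp":[0,0,2],"angular":[0,0,0],"jaw":1}
    - {"dp":[0,0,2],"angular":[0,0,0],"jaw":1}
    - {"dp":[0,0,0],"angular":[0,0,0],"jaw":1}

```text
clock: 20.53
position: [0.6022, -0.1149, 0.0886]
tcp_rot: [0.991, 0.137, 0.001, 0.001]
wrist_force: [-0.0, -0.6, -2.1]
width: 0.056
gripper_force: 78.9
```

Emit:
play_rows:
  moves:
    - {"dp":[0,0,2],"angular":[0,0,0],"jaw":1}
    - {"dp":[0,0,0],"angular":[0,0,0],"jaw":1}

```text
clock: 20.7
position: [0.6022, -0.1149, 0.0867]
tcp_rot: [0.991, 0.137, 0.001, 0.001]
wrist_force: [-0.2, -0.0, -2.6]
width: 0.058
gripper_force: 78.9
```

Entering the channel with no contact so far.

Emit:
play_rows:
  moves:
    - {"dp":[0,0,2],"angular":[0,0,0],"jaw":1}
    - {"dp":[0,0,0],"angular":[0,0,0],"jaw":1}

```text
clock: 20.87
position: [0.6022, -0.1149, 0.0847]
tcp_rot: [0.991, 0.137, 0.001, 0.001]
wrist_force: [0.7, 0.4, -2.1]
width: 0.055
gripper_force: 78.9
```

Emit:
play_rows:
  moves:
    - {"dp":[0,0,1.5],"angular":[0,0,0],"jaw":1}
    - {"dp":[0,0,0],"angular":[0,0,0],"jaw":1}

```text
clock: 21.03
position: [0.6022, -0.1149, 0.0832]
tcp_rot: [0.991, 0.137, 0.001, 0.001]
wrist_force: [0.2, -0.7, -1.6]
width: 0.056
gripper_force: 78.9
```

Emit:
play_rows:
  moves:
    - {"dp":[0,0,1],"angular":[0,0,0],"jaw":1}
    - {"dp":[0,0,0],"angular":[0,0,0],"jaw":1}

```text
clock: 21.2
position: [0.6023, -0.1149, 0.0824]
tcp_rot: [0.991, 0.137, 0.001, 0.001]
wrist_force: [-0.7, -0.0, -2.0]
width: 0.056
gripper_force: 78.9
```

Emit:
play_rows:
  moves:
    - {"dp":[0,0,1],"angular":[0,0,0],"jaw":1}
    - {"dp":[0,0,0],"angular":[0,0,0],"jaw":1}

```text
clock: 21.37
position: [0.6023, -0.1149, 0.0813]
tcp_rot: [0.991, 0.137, 0.001, 0.001]
wrist_force: [-0.2, 0.0, -1.9]
width: 0.056
gripper_force: 78.9
```

Emit:
play_rows:
  moves:
    - {"dp":[0,0,0.8],"angular":[0,0,0],"jaw":1}
    - {"dp":[0,0,0],"angular":[0,0,0],"jaw":1}

```text
clock: 21.53
position: [0.6024, -0.115, 0.0807]
tcp_rot: [0.991, 0.137, 0.001, 0.001]
wrist_force: [-0.5, -0.7, -2.2]
width: 0.055
gripper_force: 78.9
```

Emit:
play_rows:
  moves:
    - {"dp":[0,0,0.8],"angular":[0,0,0],"jaw":1}
    - {"dp":[0,0,0],"angular":[0,0,0],"jaw":1}

```text
clock: 21.7
position: [0.6025, -0.1149, 0.0805]
tcp_rot: [0.991, 0.137, 0.001, 0.001]
wrist_force: [-0.6, 1.3, 0.5]
width: 0.056
gripper_force: 79.3
```

Emit:
play_rows:
  moves:
    - {"dp":[0,0,0.8],"angular":[0,0,0],"jaw":1}
    - {"dp":[0,0,0],"angular":[0,0,0],"jaw":1}

```text
clock: 21.87
position: [0.6027, -0.1148, 0.0804]
tcp_rot: [0.991, 0.137, 0.001, 0.001]
wrist_force: [-2.3, 2.0, 5.6]
width: 0.061
gripper_force: 80.1
```

The bracket is on the floor at exactly the expected height. I'll release and back off.

Emit:
play_rows:
  moves:
    - {"dp":[0,0,-0.4],"angular":[0,0,0],"jaw":0.85}
    - {"dp":[0,0,0],"angular":[0,0,0],"jaw":0.75}
    - {"dp":[0,0,0],"angular":[0,0,0],"jaw":0.65}
    - {"dp":[0,0,0],"angular":[0,0,0],"jaw":0.55}
    - {"dp":[0,0,0],"angular":[0,0,0],"jaw":0.5}
    - {"dp":[0,0,0],"angular":[0,0,0],"jaw":0.5}

```text
clock: 22.37
position: [0.6023, -0.115, 0.0794]
tcp_rot: [0.991, 0.137, 0.001, 0.001]
wrist_force: [0.0, 0.6, 0.0]
width: 0.246
gripper_force: 0.0
```

Emit:
play_rows:
  moves:
    - {"dp":[0,0,-5],"angular":[0,0,0],"jaw":0.5}
    - {"dp":[0,0,-10],"angular":[0,0,0],"jaw":0.5}
    - {"dp":[0,0,-20],"angular":[0,0,0],"jaw":0.5}
    - {"dp":[0,0,-25],"angular":[0,0,0],"jaw":0.5}
    - {"dp":[0,0,-25],"angular":[0,0,0],"jaw":0.5}
    - {"dp":[0,0,-25],"angular":[0,0,0],"jaw":0.5}
    - {"dp":[0,0,-20],"angular":[0,0,0],"jaw":0.5}
    - {"dp":[0,0,0],"angular":[0,0,0],"jaw":0.5}

```text
clock: 23.03
position: [0.6038, -0.1152, 0.2166]
tcp_rot: [0.991, 0.137, 0.006, 0.003]
wrist_force: [1.0, -0.6, -0.5]
width: 0.252
gripper_force: 0.0
```

Run:
```python
from h import *
st=monitor.read_state(); im=np.ascontiguousarray(capture("wrist")[:,:,::-1]); cv2.imwrite("pics/w7.png",im); c=cam("wrist",st)
h=cv2.cvtColor(im,cv2.COLOR_BGR2HSV); print(st["position"],st["wrist_force"].round(1),st["gripper_force"])
S=np.array([.6182,-.1745]);jy=np.array([-.2723,.9622]);jx=np.array([.9622,.2723])
P=lambda a,b,z:np.round(proj(c,np.r_[S+jx*a/1e3+jy*b/1e3,z]),1)
# predicted leg top-face (z=.018) edges, foot top, leg holes, wall edges
for a,b,z in [(15,-65,.018),(-15,-65,.018),(15,50,.018),(-15,50,.018),(0,-19.5,.018),(0,20.5,.018),(15,65,.092),(-15,65,.092),(15,59,.092),(0,-69,.017),(18,-40,.017),(-18,-40,.017),(43,-40,.012),(-43,-40,.012)]: print(a,b,z,P(a,b,z))
u=int(P(0,-40,.018)[0]); v=int(P(-8,-40,.018)[1]); v2=int(P(0,-40,.018)[1])
col=h[:,u,2].astype(int); d=np.diff(col); print("col",u,[(i,int(d[i])) for i in np.where(np.abs(d)>14)[0] if 60<i<330])
for r in (v,v2):
    d=np.diff(h[r,:,2].astype(int)); print("row",r,[(i,int(d[i])) for i in np.where(np.abs(d)>14)[0] if 280<i<520])
```

```text
[ 0.60379196 -0.11517705  0.21655545] [ 1.  -0.6 -0.5] 0.0
15 -65 0.018 [426.  169.1]
-15 -65 0.018 [423.5 194. ]
15 50 0.018 [327.4 169.3]
-15 50 0.018 [327.2 194.2]
0 -19.5 0.018 [386.3 181.8]
0 20.5 0.018 [352.4 181.8]
15 65 0.092 [313.6 183.9]
-15 65 0.092 [313.8 215.1]
15 59 0.092 [320.2 183.9]
0 -69 0.017 [427.8 181.5]
18 -40 0.017 [404.6 166.5]
-18 -40 0.017 [402.2 196.2]
43 -40 0.012 [405.1 144.3]
-43 -40 0.012 [399.4 214.5]
col 403 [(np.int64(62), -23), (np.int64(63), -29), (np.int64(64), -27), (np.int64(65), -23), (np.int64(97), 15), (np.int64(98), 29), (np.int64(99), 25), (np.int64(116), 29), (np.int64(117), 29), (np.int64(119), -22), (np.int64(141), 16), (np.int64(142), 34), (np.int64(143), 35), (np.int64(144), 22), (np.int64(154), -18), (np.int64(155), -44), (np.int64(156), -50), (np.int64(157), -16), (np.int64(163), -19), (np.int64(165), 15), (np.int64(166), 34), (np.int64(167), 45), (np.int64(168), 34), (np.int64(169), 15), (np.int64(193), -32), (np.int64(194), -44), (np.int64(195), -23), (np.int64(210), 23), (np.int64(211), 40), (np.int64(212), 27), (np.int64(214), -3
[... 333 characters left out ...]
), (np.int64(314), -17), (np.int64(424), -19), (np.int64(425), -75), (np.int64(426), -51), (np.int64(437), 19), (np.int64(438), 50), (np.int64(439), 44)]
row 181 [(np.int64(295), 17), (np.int64(299), -15), (np.int64(300), -55), (np.int64(301), -39), (np.int64(310), 41), (np.int64(311), 43), (np.int64(314), -20), (np.int64(348), -16), (np.int64(349), -43), (np.int64(350), -30), (np.int64(355), 15), (np.int64(356), 46), (np.int64(357), 33), (np.int64(382), -16), (np.int64(383), -46), (np.int64(384), -30), (np.int64(389), 19), (np.int64(390), 46), (np.int64(391), 31), (np.int64(425), -50), (np.int64(426), -60), (np.int64(427), -16), (np.int64(438), 29), (np.int64(439), 53), (np.int64(440), 33)]
```

```bash
python3 -c "
from plant import workorder
print(workorder.job_done())"
```

```text
the job is handed in; nothing more can be done
None
```

I worked the bracket out through the guard window, changed hold in the vee block and set it down in the jig channel. The last wrist-camera check put it within about 1 mm of centre with the hand clear, and I handed it in at about 23 s; no verdict came back.

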